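# Stand the toppled oxide jar up against the backboard

### The arm

A 6-joint arm with a two-finger parallel gripper is mounted at the origin on a cart in front of the work surface, level with it; the furniture and walls round the work are solid. World frame = base frame: x ahead of the robot, y to its left, z up, the work surface at z = 0. Lengths are in m, angles in rad, forces in N, time in s.
With the tool pointing down it reaches from about 0.225 to 0.875 m from the base axis. Payload 3.4 kg.
Tool frame: the origin (TCP) lies at the very end of the fingers, on their centre line; the grasp point (between the pads) lies 19 mm behind it; z points along the fingers, y is the direction in which the jaws open and shut (so a half turn about z gives the same grasp; the last joint's range is limited). The gripper opens to 85 mm and grips with 20 to 120 N. Pads are 22 mm wide; open, the fingers measure 114 mm over their backs; the gripper's body (76 mm by 85 mm) begins 54 mm behind the grasp point. The pads swing forward as they close: fully open they stand 13 mm farther back than shut.
Start: joints at [1.057, 0.276, 1.505, -0, 1.361, -0.121], TCP at [0.22, 0.531, 0.231] pointing down, gripper open.
Joint ranges: [-2.89, 2.89], [-0.75, 2.08], [0.22, 2.7], [-1.18, 4.32], [0.11, 2.71], [-2.7, 2.7]. Speed limits (rad/s): [2.57, 2.57, 3.14, 3.14, 3.14, 3.14].

### API

Orientations are given as a unit quaternion [w, x, y, z].
In Python, from rig import telemetry, cams, sign_off, spotter gives the robot as it stands.
- The arm moves only by the tool servo_tool, never from a script. Its argument "steps" is a list of rows, each a list of 6 numbers: the shift along the tool's x, y, z in mm, then the turn, a rotation vector about the tool's x, y, z in degrees. In form: [[x, y, z, ax, ay, az], ...]. A call has 1 to 8 rows; each row is the pose to reach, as a shift and turn from the pose commanded when the call began, along the tool's axes at that moment; what a row does not reach only later rows make up. A row lasts 1/10 s, in which the tool goes at most 50 mm and 8.59 degrees, less where a joint would pass 70% of its speed; a pose out of reach is approached as far as the arm can. A call with a gripper value outside its range is refused whole. "hand" is the closure in counts, from 0 (fully open) to 255 (shut), set as the call begins (left out, the last holds). The fingers move at their own pace and stop on an object; "grip_force" is the grip in N (left out, the last holds). Time passes only in rows, so rows that repeat a pose let the fingers close. It gives the time, the measured TCP pose, the force and the opening at its end, in the units of the state.
- telemetry.get_state(): the state, without advancing time (a new reading comes with each control period).
- cams.get_image(name): name is "scene" or "side" or "wrist"; returns (picture, depth): 384x512x3 uint8, red, green, blue; 384x512 float32, m along the optical axis (not along the pixel's ray), 0 where there is no reading.
- cams.camera_model(name): a dict with "camera_matrix" (3x3 intrinsics, pixels), "D" ([k1, k2, p1, p2, k3] as OpenCV has them; the pictures are not rectified), "origin" and "rotation" of the camera in the world; the wrist camera has in their place "tool_from_camera" (4x4, takes a point from camera to tool coordinates, whose origin is the TCP and whose axes are the flange's). Camera axes: x right, y up, looking along -z (the intrinsics and any distortion apply to the point x, -y, -z); pixel columns grow to the right and rows downward; lengths in m; the calibration is good to about 2 mm. A picture is of the moment at which its call begins: read the wrist's pose just before it. camera_model takes no time and is no camera call.
- sign_off(): hands the job in, once; it reports no verdict.
Trained networks look in the newest picture that a camera, given by its name, has taken for a name from the list of things; names that differ only in an ending like _2 or _b are one class to them, and where a whole thing is asked for, a point or a joint stands for the part that bears it (a point fixed in the world has none). Each returns a list of dicts, best first, with "conf" (0 to 1); they miss things now and then, are a little off and sometimes report something else, mostly with a low value. They report only what shows in the picture. A call takes as long as a camera call. They do not tell look-alikes from the thing itself.
- spotter.outline_of(query, camera): "region" (384x512 bool, what is visible of it) and "rect" ([left, top, width, height] in pixels, round what is visible of it).
The state is a dict: "clock": time; "qpos": joint angles; "qd": joint speeds; "effort": joint torques, N m; "position": TCP position; "ee_rot": TCP orientation; "contact_force": force on the tool from outside, world axes, zero at the start; "moment": the same for the moment, N m; "width": finger opening in m.
Only numpy, scipy, OpenCV 4.12 (cv2) and the standard library are available. Lean on these libraries where they do the work, as an engineer would, in place of code of your own. Each camera call takes 0.05 s, during which the arm holds its last target.

### The job

The red-brown oxide jar has toppled. Pick it up, tilt it cap end up, press the cap gently against the front of the plywood backboard and, keeping it pressed there, work it upright until it stands on the bench against the board; then slide it along the board, still standing, into the corner so that it touches both the backboard and the end cheek. Never press the jar against the plywood with more than about 15 N, and leave the yellow and the blue jar standing where they are.

Things in the scene. Friction and masses are not known exactly. Their poses are not given: they have to be found in the camera images.
- red_jar_mid (a point): centre (half-way up, on the axis) of the toppled jar: red-brown body, black cap, closed and rigid, 70 mm tall; body 52 mm in diameter for the lower 56 mm, cap 49 mm for the upper 14 mm; 0.10 to 0.21 kg. z runs along the jar from base to cap: level at the start, the jar lying on the bench with its cap roughly towards the backboard. In a light grasp (about 10 N) the jar turns when pushed.
- red_jar_top (a point): middle of the top of the cap of the same jar, 35 mm from the jar's centre along its z axis; same axes
- red_jar: the same jar; origin at the centre of its base, 35 mm from the jar's centre, z towards the cap. Held lightly at its centre with the cap up by 45 degrees or so, its centre 40 mm higher than when it stands, and pressed with 4 to 8 N on the board (the cap grips the raw plywood), it turns upright as it is lowered; once upright it lies flush on the board and the force rises steeply.
- rack: plywood jar stop, fixed to the bench: upright backboard 100 mm high, 15 mm thick, front face plain and flat. Origin at bench level on its front face; z up, x into the board (away from the robot), y along it to the left. Front face: the plane x = 0, from y = -188 to +152 mm. End cheek at the left: 53 mm out towards the robot, 75 mm high, 12 mm thick, inner face at y = +140 mm.
- corner (a point): on the jar stop: the place on the bench in the corner of backboard and cheek, 26 mm from either face (x = -26, y = +114 mm from the jar stop's origin, same axes): the axis of the jar belongs over this point
- yellow_jar: yellow jar with a blue cap, 57 mm in diameter, 76 mm tall, standing loose in front of the right half of the backboard; origin at the centre of its base, z up
- blue_jar: dark blue jar with a white cap, 60 mm in diameter, 82 mm tall, standing loose to the right of the yellow one; origin at the centre of its base, z up
There are look-alikes about, which are no part of the job. Leave any pink or turquoise look-alike of the blue_jar alone.

How it is judged:
By the outcome, as a careful person would: the job done as asked, in the order asked, and still so for the second after the job is handed in, with the robot touching nothing.
It also fails if it takes over 72 s, if anything falls off the work surface, if the arm or the gripper's body presses on something with over 40 N, if the wrist force passes 120 N, or if a joint passes its speed limit or range.

## Working session

There is one attempt and no reset: what is moved stays moved. The work goes in short steps, Python scripts to look and compute and a tool call to move; the robot and the scene stay as the last step left them, time stands still between calls to the robot, and variables do not carry over. Pictures are saved under pics/ and viewed, and the job is handed in when it is done.

Besides the shell and the picture viewer there is one more tool, called after "Emit:" in YAML: its name, and indented under it one key for each argument. servo_tool: Moves the arm, as the interface text tells. Its arguments: {"type":"object","properties":{"steps":{"type":"array","items":{"type":"array","items":{"type":"number"}}},"hand":{"type":"number"},"grip_force":{"type":"number"}},"required":["steps"]}

```bash
ls; mkdir -p pics; cat > h.py <<'E'
import numpy as np, cv2
from rig import telemetry, cams, sign_off, spotter
from scipy.spatial.transform import Rotation as R
def rot(q): return R.from_quat([q[1],q[2],q[3],q[0]])
def save(n,im): cv2.imwrite('pics/'+n+'.png',im[:,:,::-1])
def campose(name,st=None):
    m=cams.camera_model(name)
    if 'origin' in m: 
        r=np.array(m['rotation'],float)
        if r.size==4: r=rot(r.ravel()).as_matrix()
        return m,np.array(m['origin']),r
    T=np.array(m['tool_from_camera']); Rt=rot(st['ee_rot']).as_matrix()
    return m,np.array(st['position'])+Rt@T[:3,3],Rt@T[:3,:3]
def cloud(name,d,st=None):
    m,o,r=campose(name,st)
    K=np.array(m['camera_matrix']);D=np.array(m['D'])
    h,w=d.shape
    u,v=np.meshgrid(np.arange(w),np.arange(h))
    p=cv2.undistortPoints(np.stack([u,v],-1).reshape(-1,1,2).astype(float),K,D).reshape(h,w,2)
    P=np.stack([p[...,0]*d,-p[...,1]*d,-d],-1)
    return P@r.T+o
E
python3 - <<'E'
from h import *
s=telemetry.get_state(); print({k:np.round(v,3) for k,v in s.items()})
for n in ['scene','side','wrist']:
    im,d=cams.get_image(n); save(n+'0',im); np.savez('pics/'+n+'0.npz',im=im,d=d)
    m=cams.camera_model(n); print(n,m)
E
```

```text
pics
{'clock': np.float64(0.0), 'qpos': array([ 1.057,  0.277,  1.506,  0.   ,  1.361, -0.121]), 'qd': array([ 0.001, -0.   ,  0.001,  0.001, -0.   , -0.001]), 'effort': array([ 0.0000e+00, -4.1679e+01, -2.4580e+01, -0.0000e+00,  1.1000e-02,
       -0.0000e+00]), 'position': array([0.22 , 0.531, 0.23 ]), 'ee_rot': array([-0.   ,  0.195,  0.981, -0.001]), 'contact_force': array([-0.247,  0.064,  0.093]), 'moment': array([-0.025, -0.047, -0.015]), 'width': np.float64(0.085)}
scene {'camera_matrix': array([[484.99316587,   0.        , 249.81556403],
       [  0.        , 484.99316587, 182.07096653],
       [  0.        ,   0.        ,   1.        ]]), 'D': array([-0.19349154,  0.        ,  0.        ,  0.        ,  0.        ]), 'origin': array([0.10572604, 1.0560121 , 0.50389019]), 'rotation': array([-0.19924692, -0.12104731,  0.52522672,  0.818404  ])}
side {'camera_matrix': array([[393.47046819,   0.        , 250.81737304],
       [  0.        , 393.47046819, 189.63902765],
       [  0.        ,   0.        ,   1.        ]]), 'D': array([-0.13714204,  0.        ,  0.        ,  0.        ,  0.        ]), 'origin': array([0.5662319 , 0.95861252, 0.34766664]), 'rotation': array([0.01401855, 0.0110978 , 0.58120273, 0.81356235])}
wrist {'camera_matrix': array([[312.0603106 ,   0.        , 258.07216496],
       [  0.        , 312.0603106 , 192.10352356],
       [  0.        ,   0.        ,   1.        ]]), 'D': array([-0.08346861,  0.        ,  0.        ,  0.        ,  0.        ]), 'tool_from_camera': array([[-2.94235044e-04,  9.66068016e-01,  2.58287636e-01,
         6.47970557e-02],
       [ 9.99999212e-01, -3.10090382e-05,  1.25515746e-03,
         9.78231297e-04],
       [ 1.22057673e-03,  2.58287801e-01, -9.66067245e-01,
        -1.42146047e-01],
       [ 0.00000000e+00,  0.00000000e+00,  0.00000000e+00,
         1.00000000e+00]])}
```

View pics/scene0.png

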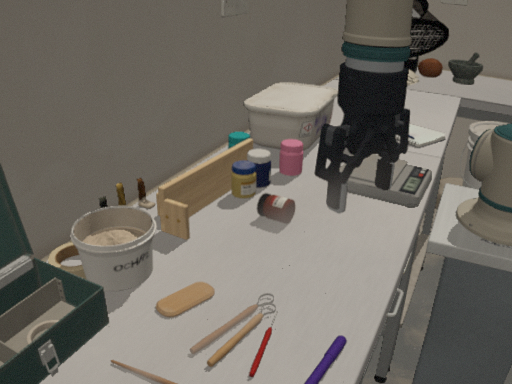

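View pics/side0.png

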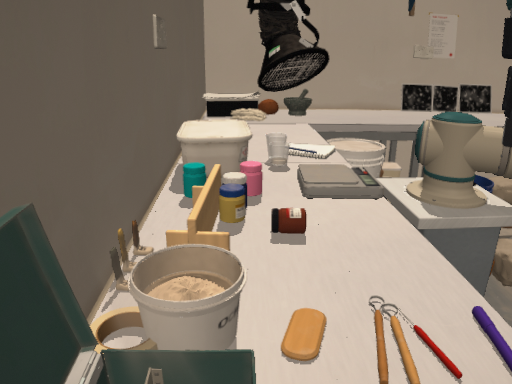

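View pics/wrist0.png

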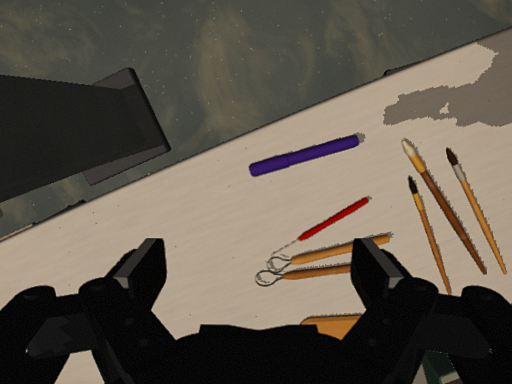

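Scene view: the toppled red-brown jar is at (276,207), with yellow at (244,180), blue with white cap at (259,168), the pink look-alike at (291,157) and the turquoise one behind the board at (239,143). The board runs from (165,200) to (255,150), with the cheek at (175,220). Only one jar is red-brown and lying down. Next I'll measure.

```bash
python3 - <<'E'
from h import *
for n in ['scene','side']:
    z=np.load(f'pics/{n}0.npz'); C=cloud(n,z['d']); im=z['im']
    for q in ['red_jar','yellow_jar','blue_jar','rack']:
        L=spotter.outline_of(q,n)
        for o in L[:3]:
            r=o['region']&(z['d']>0); P=C[r]
            print(n,q,round(o['conf'],2),o['rect'],np.round(np.median(P,0),3),np.round(np.percentile(P,2,axis=0),3),np.round(np.percentile(P,98,axis=0),3))
        if L: np.save(f'pics/{n}_{q}.npy',L[0]['region'])
    print(telemetry.get_state()['clock'])
z=np.load('pics/scene0.npz');im=z['im']
a=cv2.resize(im[120:250,140:320],None,fx=4,fy=4,interpolation=cv2.INTER_CUBIC); save('crop1',a)
E
```

```text
scene red_jar 0.92 [257.6, 195.7, 37.5, 27.4] [0.456 0.238 0.037] [0.428 0.205 0.003] [0.498 0.248 0.052]
scene yellow_jar 0.63 [230.3, 165.0, 27.5, 35.9] [0.569 0.168 0.046] [0.551 0.13  0.004] [0.601 0.177 0.076]
scene blue_jar 0.88 [276.5, 141.5, 25.0, 35.9] [ 0.524 -0.004  0.047] [ 0.502 -0.046 -0.   ] [0.566 0.006 0.082]
scene blue_jar 0.79 [228.6, 132.9, 22.3, 17.1] [0.678 0.004 0.079] [ 0.65  -0.037  0.055] [0.701 0.017 0.083]
scene blue_jar 0.73 [156.9, 139.7, 95.4, 99.7] [0.623 0.281 0.062] [0.581 0.075 0.006] [0.644 0.384 0.1  ]
scene rack 0.79 [156.3, 136.3, 97.1, 103.5] [0.623 0.278 0.061] [0.581 0.055 0.001] [0.693 0.384 0.1  ]
0.35
side red_jar 0.88 [269.3, 206.4, 33.6, 24.8] [0.466 0.239 0.036] [0.434 0.213 0.001] [0.499 0.246 0.053]
side yellow_jar 0.62 [221.3, 185.9, 24.3, 35.1] [0.578 0.168 0.047] [0.552 0.127 0.006] [0.605 0.175 0.077]
side blue_jar 0.58 [185.6, 161.4, 17.5, 37.1] [0.68  0.006 0.058] [ 0.651 -0.04   0.006] [0.705 0.014 0.083]
side blue_jar 0.53 [223.3, 172.8, 24.6, 29.2] [0.567 0.091 0.078] [0.546 0.053 0.024] [0.599 0.105 0.083]
side rack 0.63 [163.2, 162.5, 65.6, 86.5] [0.627 0.323 0.067] [0.585 0.066 0.014] [0.688 0.383 0.101]
side rack 0.4 [270.4, 205.2, 33.5, 26.9] [0.466 0.239 0.036] [0.432 0.216 0.004] [0.499 0.246 0.053]
0.55
```

View pics/crop1.png

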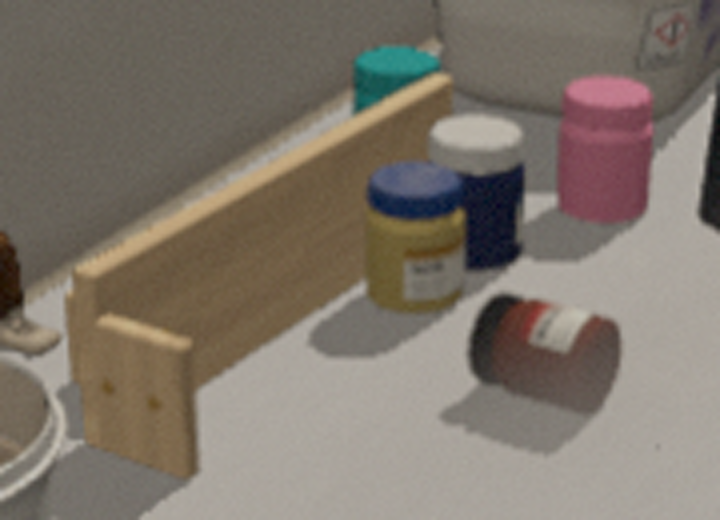

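The crop confirms it: a red-brown body with a black cap pointing towards the board, lying to the robot side of the yellow jar. Next I'll fit the board plane and the jar axis.

```bash
cat > fit.py <<'E'
from h import *
from scipy.optimize import least_squares
def jarfit(P,a0,c0):
    # cylinder lying/any: params centre, axis; SDF surface of body r26 / cap r24.5, flat ends
    def sdf(p):
        c=p[:3]; a=p[3:6]/np.linalg.norm(p[3:6])
        d=P-c; t=d@a; rr=np.linalg.norm(d-t[:,None]*a,axis=1)
        def box(r,t0,t1):
            q1=rr-r; q2=np.abs(t-(t0+t1)/2)-(t1-t0)/2
            return np.minimum(np.maximum(q1,q2),0)+np.hypot(np.maximum(q1,0),np.maximum(q2,0))
        return np.minimum(box(.026,-.035,.021),box(.0245,.02,.035))
    f=lambda p:np.r_[sdf(p),1e-2*(np.linalg.norm(p[3:6])-1)]
    r=least_squares(f,np.r_[c0,a0],loss='soft_l1',f_scale=.002)
    a=r.x[3:6]/np.linalg.norm(r.x[3:6]); return r.x[:3],a,np.median(np.abs(sdf(r.x)))
E
python3 - <<'E'
from fit import *
PP=[]
for n in ['scene','side']:
    z=np.load(f'pics/{n}0.npz'); d=z['d'];C=cloud(n,d)
    reg=cv2.erode(np.load(f'pics/{n}_red_jar.npy').astype(np.uint8),np.ones((3,3)))>0
    P=C[reg&(d>0)]; PP.append(P)
    print(n,len(P),jarfit(P,[.9,0.1,0],[.465,.213,.026]))
    # bench z
    b=(abs(C[...,0]-.45)<.05)&(abs(C[...,1]-.4)<.05)&(d>0); print('bench',np.median(C[b][:,2]))
    m=(d>0)&(C[...,2]>.02)&(C[...,2]<.09)&(C[...,0]>.58)&(C[...,0]<.66)&(C[...,1]>.08)&(C[...,1]<.42)
    Q=C[m]; 
    np.save(f'pics/{n}_Q.npy',Q)
    h,e=np.histogram(Q[:,0],np.arange(.58,.662,.004));print(h,e[0])
    F=Q[(Q[:,1]>.22)&(Q[:,1]<.355)&(Q[:,0]>.61)&(Q[:,0]<.64)]
    for k in range(3):
        A=np.c_[F[:,1],F[:,2],np.ones(len(F))] if len(F)>30 else None
        if A is None: break
        w=np.linalg.lstsq(A,F[:,0],rcond=None)[0]; e=F[:,0]-A@w; print(n,len(F),w,e.std()); F=F[abs(e)<2*e.std()+5e-4]
    G=Q[(Q[:,0]<.605)&(Q[:,1]>.3)]; print('cheek pts',len(G),np.percentile(G,[2,50,98],axis=0).round(4) if len(G) else '')
    T=C[(d>0)&(C[...,2]>.095)&(C[...,2]<.106)&(C[...,0]>.6)&(C[...,0]<.67)&(C[...,1]>.05)&(C[...,1]<.42)]
    print('top',len(T),np.percentile(T,[1,99],axis=0).round(4))
    A=np.polyfit(T[:,1],T[:,0],1);print('topline',A,'at .3',np.polyval(A,.3))
    for q,rad in (('yellow_jar',.0285),):
        rg=cv2.erode(np.load(f'pics/{n}_{q}.npy').astype(np.uint8),np.ones((3,3)))>0
        Y=C[rg&(d>0)];Y=Y[(Y[:,2]>.01)&(Y[:,2]<.055)]
        r=least_squares(lambda p:np.hypot(Y[:,0]-p[0],Y[:,1]-p[1])-rad,[.58,.145],loss='soft_l1',f_scale=.002);print(q,r.x)
print('both',jarfit(np.vstack(PP),[.9,0.1,0],[.465,.213,.026]))
E
```

```text
scene 730 (array([0.4641059 , 0.2198913 , 0.02562314]), array([ 0.99706522, -0.07407812, -0.01932299]), np.float64(0.0008885994026754497))
bench 0.0002918193209849873
[149 111  90  98  74  67  47  86 198 408 420 568 279  97  45  48  35   1
   0   0] 0.58
scene 981 [0.06380922 0.00266559 0.60790544] 0.001137169155381798
scene 965 [0.06355455 0.00212553 0.60801432] 0.0010714803990761236
scene 958 [0.06372539 0.00194076 0.60797989] 0.0010497126132883593
cheek pts 321 [[0.5802 0.3735 0.0216]
 [0.5903 0.3824 0.0506]
 [0.6043 0.3852 0.0762]]
top 517 [[0.6092 0.0562 0.0951]
 [0.6443 0.38   0.1008]]
topline [0.07510183 0.60933515] at .3 0.6318656973583658
yellow_jar [0.58004133 0.14706365]
side 736 (array([0.46170729, 0.21841952, 0.02681144]), array([ 0.99745011, -0.07023852, -0.01264202]), np.float64(0.0007957798005170866))
bench 0.0005345073827232594
[113 110 123 108 116  90  68  66 121 144 148 170 133  56  50  44  40   2
  16  43] 0.58
side 305 [0.07945592 0.00066647 0.60421377] 0.0002960229120481205
side 300 [ 8.10717874e-02 -3.17454921e-04  6.03850838e-01] 0.0002120561265384774
side 299 [ 8.13224363e-02 -4.14493261e-04  6.03790954e-01] 0.0002016618595193074
cheek pts 249 [[0.5809 0.3743 0.0481]
 [0.5919 0.382  0.0644]
 [0.6047 0.3839 0.0757]]
top 481 [[0.6105 0.0576 0.0954]
 [0.6457 0.379  0.1016]]
topline [0.0781215  0.61027475] at .3 0.633711198359263
yellow_jar [0.57949857 0.14486934]
both (array([0.46363026, 0.21887357, 0.02639338]), array([ 0.99705521, -0.0764884 , -0.00551609]), np.float64(0.0009112123479173926))
```

```bash
cat >> h.py <<'E'
YAW=-4.3
U=np.array([np.cos(np.radians(YAW)),np.sin(np.radians(YAW)),0]); V=np.array([-U[1],U[0],0])
def Rtool(tilt,yaw=YAW):
    # tilt deg: +forward toward board. tool y = rack y, tool z down/forward
    u=np.array([np.cos(np.radians(yaw)),np.sin(np.radians(yaw)),0]);v=np.array([-u[1],u[0],0])
    t=np.radians(tilt); z=np.sin(t)*u+np.array([0,0,-np.cos(t)])
    return np.c_[np.cross(v,z),v,z]
def go(p,Rm,ref=None):
    s=telemetry.get_state(); R0=rot(s['ee_rot']).as_matrix()
    d=R0.T@(np.array(p)-s['position'])*1000; w=R.from_matrix(R0.T@Rm).as_rotvec(degrees=True)
    print('step',np.round(d,1).tolist(),np.round(w,1).tolist())
def stat():
    s=telemetry.get_state(); R0=rot(s['ee_rot']).as_matrix()
    print('t',round(s['clock'],2),'p',np.round(s['position'],4),'q',np.round(s['qpos'],2),'F',np.round(s['contact_force'],1),'w',round(s['width'],4),'tilt',round(np.degrees(np.arctan2(R0[:,2]@U,-R0[2,2])),1),'ydir',np.round(R0[:,1],3))
E
python3 -c "
from h import *
stat()
go([.4635,.219,.13],Rtool(0))
go([.457,.219,.10],Rtool(-15))
"
```

```text
t 0.55 p [0.2201 0.5312 0.2313] q [ 1.06  0.28  1.5  -0.    1.36 -0.12] F [-0.4 -0.  -0. ] w 0.0854 tilt 0.0 ydir [0.383 0.924 0.   ]
step [-344.3, -195.3, 101.3] [0.0, 0.0, -18.2]
step [-338.3, -197.8, 131.3] [2.4, 14.9, -18.1]
```

Emit:
servo_tool:
  steps:
    - [-344,-195,60,0,0,-18]
    - [-344,-195,60,0,0,-18]
    - [-344,-195,60,0,0,-18]
    - [-344,-195,60,0,0,-18]
    - [-344,-195,60,0,0,-18]
    - [-344,-195,60,0,0,-18]
    - [-344,-195,60,0,0,-18]
    - [-344,-195,101,0,0,-18]
  hand: 0
  grip_force: 20

```text
clock: 1.35
position: [0.4565, 0.2327, 0.1493]
ee_rot: [0.005, 0.04, 0.999, 0.001]
contact_force: [0.8, 0.2, -0.5]
width: 0.0856
```

```bash
python3 -c "
from h import *
stat()
go([.4635,.219,.13],Rtool(0))
"
```

```text
t 1.35 p [0.4565 0.2327 0.1493] q [ 0.34  0.24  1.77 -0.    1.12 -1.15] F [ 0.8  0.2 -0.5] w 0.0856 tilt 0.5 ydir [0.08  0.997 0.003]
step [-7.9, -13.2, 19.3] [0.2, 0.5, -0.3]
```

Emit:
servo_tool:
  steps:
    - [-8,-13,0,0,5,0]
    - [-8,-13,10,0,10,0]
    - [-14,-13,20,0,15,0]
    - [-14,-13,20,0,15,0]

```text
clock: 1.75
position: [0.4674, 0.219, 0.1243]
ee_rot: [-0.131, 0.04, 0.991, 0.005]
contact_force: [0.1, -1.2, 0.3]
width: 0.0852
```

```bash
python3 - <<'E'
from h import *
stat(); s=telemetry.get_state()
im,d=cams.get_image('wrist'); save('w1',im); np.savez('pics/w1.npz',im=im,d=d)
from fit import *
L=spotter.outline_of('red_jar','wrist')
if L:
    o=L[0];C=cloud('wrist',d,s);reg=cv2.erode(o['region'].astype(np.uint8),np.ones((5,5)))>0
    P=C[reg&(d>0)];print(o['conf'],o['rect'],len(P),jarfit(P,U,[.4635,.219,.026]))
go([.4577,.219,.006],Rtool(-15))
E
```

```text
t 1.75 p [0.4674 0.219  0.1243] q [ 0.24  0.4   1.63  0.08  1.36 -1.27] F [ 0.1 -1.2  0.3] w 0.0852 tilt -15.1 ydir [ 0.081  0.997 -0.001]
0.78 [229.2, 174.9, 62.7, 93.1] 4925 (array([0.46221907, 0.2194192 , 0.02565539]), array([ 0.9970235 , -0.07688782, -0.00569178]), np.float64(0.000449757836960378))
step [-24.4, -1.2, 117.9] [0.0, -0.0, -0.2]
```

View pics/w1.png

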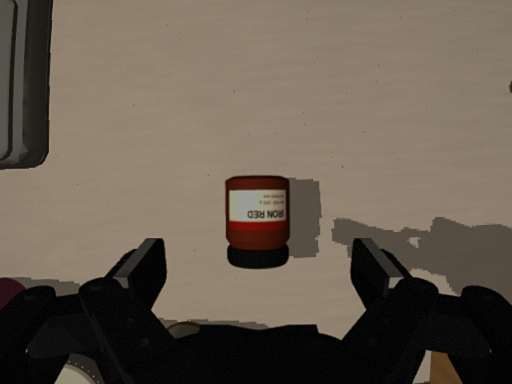

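The wrist view shows the red jar at (258,222), label up and cap towards the board, centred between the open fingers. Its fit agrees with the fixed cameras.

Emit:
servo_tool:
  steps:
    - [-25,-1,40,0,0,0]
    - [-25,-1,80,0,0,0]
    - [-25,-1,110,0,0,0]
    - [-25,-1,118,0,0,0]
    - [-25,-1,118,0,0,0]

```text
clock: 2.35
position: [0.4571, 0.2197, 0.0066]
ee_rot: [-0.131, 0.038, 0.991, 0.005]
contact_force: [0.6, 0.1, 0.6]
width: 0.0854
```

```bash
python3 -c "
from h import *
stat()
go([.4565,.2194,.006],Rtool(-15))
"
```

```text
t 2.35 p [0.4571 0.2197 0.0066] q [ 0.25  0.52  1.78  0.09  1.09 -1.3 ] F [0.6 0.1 0.6] w 0.0854 tilt -15.0 ydir [ 0.077  0.997 -0.   ]
step [0.3, -0.4, 0.7] [0.0, -0.0, -0.1]
```

Emit:
servo_tool:
  steps:
    - [0,0,0,0,0,0]
    - [0,0,0,0,0,0]
    - [0,0,0,0,0,0]
    - [0,0,0,0,0,0]
    - [0,0,0,0,0,0]
    - [0,0,0,0,0,0]
  hand: 150
  grip_force: 20

```text
clock: 2.95
position: [0.46, 0.2198, 0.0079]
ee_rot: [-0.129, 0.039, 0.991, 0.006]
contact_force: [0.6, 0.1, 6.2]
width: 0.0515
```

```bash
python3 -c "
from h import *
stat()
"
```

```text
t 2.95 p [0.46   0.2198 0.0079] q [ 0.25  0.52  1.77  0.09  1.1  -1.3 ] F [0.6 0.1 6.2] w 0.0515 tilt -14.8 ydir [0.079 0.997 0.001]
```

Emit:
servo_tool:
  steps:
    - [0,0,-8,0,0,0]
    - [0,0,-20,0,0,0]
    - [0,0,-40,0,0,0]
    - [0,0,-60,0,0,0]
    - [0,0,-80,0,0,0]
    - [0,0,-80,0,0,0]

```text
clock: 3.55
position: [0.4821, 0.2183, 0.0863]
ee_rot: [-0.127, 0.039, 0.991, 0.006]
contact_force: [0.9, 0.4, -0.6]
width: 0.0514
```

```bash
python3 - <<'E'
from fit import *
stat(); s=telemetry.get_state()
for n in ['wrist','side']:
    im,d=cams.get_image(n); save(n+'2',im)
    L=spotter.outline_of('red_jar',n)
    if L:
        o=L[0];C=cloud(n,d,s);reg=cv2.erode(o['region'].astype(np.uint8),np.ones((3,3)))>0
        P=C[reg&(d>0)];c,a,e=jarfit(P,U,np.median(P,0)); print(n,o['conf'],o['rect'],len(P),c,a,e)
        R0=rot(s['ee_rot']).as_matrix(); print('in tool',R0.T@(c-s['position']),R0.T@a)
E
```

```text
t 3.55 p [0.4821 0.2183 0.0863] q [ 0.24  0.45  1.65  0.08  1.28 -1.29] F [ 0.9  0.4 -0.6] w 0.0514 tilt -14.6 ydir [0.079 0.997 0.002]
wrist 0.58 [199.1, 176.6, 119.7, 149.5] 16472 [0.47863309 0.21915689 0.09363187] [ 3.04938265e-03 -2.86495350e-04  9.99995310e-01] 0.0014032519147200023
in tool [ 0.00523087  0.00061931 -0.00623631] [ 0.24914439  0.0022346  -0.96846377]
side 0.81 [260.8, 169.3, 35.1, 25.1] 438 [0.4813956  0.21719088 0.10283225] [ 9.96851335e-01 -7.92931272e-02  1.26015064e-04] 0.0007235976804801716
in tool [ 0.00473637 -0.00110171 -0.01587671] [-9.67666541e-01 -4.19920012e-04 -2.52232610e-01]
```

View pics/wrist2.png

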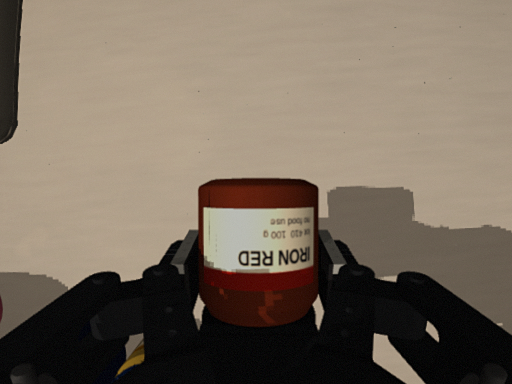

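View pics/side2.png

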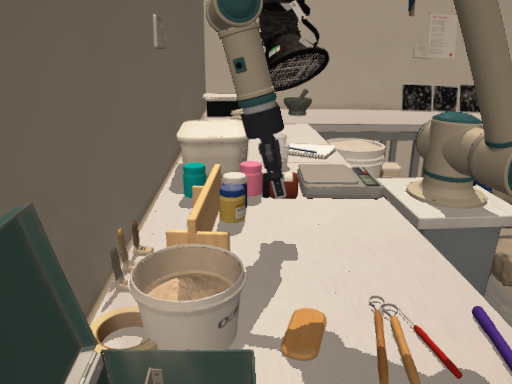

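```bash
python3 - <<'E'
from fit import *
s=telemetry.get_state()
im,d=cams.get_image('wrist')
L=spotter.outline_of('red_jar','wrist')
o=L[0];C=cloud('wrist',d,s);reg=cv2.erode(o['region'].astype(np.uint8),np.ones((9,9)))>0
hsv=cv2.cvtColor(im,cv2.COLOR_RGB2HSV); reg[250:,:]=False
P=C[reg&(d>0)];c,a,e=jarfit(P,U,[.481,.217,.103]); print(o['conf'],o['rect'],len(P),c,a,e)
R0=rot(s['ee_rot']).as_matrix(); print('in tool',R0.T@(c-s['position']),R0.T@a)
tc=np.array([.005,-.0005,-.016])
for t,c in ((15,[.53,.25,.115]),(30,[.555,.265,.085])):
    Rm=Rtool(t); go(np.array(c)-Rm@tc,Rm)
E
```

```text
0.78 [198.9, 178.8, 120.2, 149.4] 7318 [0.48516023 0.21758384 0.10098938] [ 0.99660868 -0.08028599  0.018036  ] 0.00034312131123022914
in tool [-0.00202809  0.00058717 -0.01947106] [-0.9605861  -0.00176409 -0.27797705]
step [-51.4, 36.9, -32.9] [-0.0, -30.1, -0.2]
step [-84.6, 53.9, -13.7] [-0.1, -45.1, -0.2]
```

Emit:
servo_tool:
  steps:
    - [-12,9,-10,0,-8,0]
    - [-25,18,-20,0,-15,0]
    - [-38,27,-30,0,-23,0]
    - [-51,37,-33,0,-30,0]
    - [-65,45,-28,0,-37,0]
    - [-80,54,-20,0,-45,0]
    - [-80,54,-20,0,-45,0]
    - [-80,54,-20,0,-45,0]

```text
clock: 4.65
position: [0.5622, 0.2647, 0.0791]
ee_rot: [0.256, 0.036, 0.966, -0.012]
contact_force: [0.1, -1.6, -1.2]
width: 0.0513
```

```bash
cat > look.py <<'E'
from fit import *
import sys
def look(n,tag,a0,tc=(0,0,-.018)):
    s=telemetry.get_state(); R0=rot(s['ee_rot']).as_matrix(); c0=s['position']+R0@np.array(tc)
    im,d=cams.get_image(n); save(n+tag,im)
    L=spotter.outline_of('red_jar',n)
    for o in L[:1]:
        C=cloud(n,d,s);reg=cv2.erode(o['region'].astype(np.uint8),np.ones((3,3)))>0
        P=C[reg&(d>0)]; P=P[np.linalg.norm(P-c0,axis=1)<.05]
        if len(P)<50: print(n,'few',len(P),o['rect']); continue
        c,a,e=jarfit(P,a0,c0); print(n,round(o['conf'],2),o['rect'],len(P),'c',c.round(4),'a',a.round(3),'e',round(e,4),'elev',round(np.degrees(np.arcsin(a[2])),1),'intool',(R0.T@(c-s['position'])).round(4))
    return im,d
E
python3 - <<'E'
from look import *
stat(); t=np.radians(45); a0=np.cos(t)*U+[0,0,np.sin(t)]
for n in ['wrist','side']: look(n,'3',a0)
E
```

```text
t 4.65 p [0.5622 0.2647 0.0791] q [ 0.48  0.34  2.   -0.67  0.44 -0.45] F [ 0.1 -1.6 -1.2] w 0.0513 tilt 29.7 ydir [ 0.076  0.997 -0.004]
wrist 0.92 [198.8, 175.9, 120.2, 152.1] 16601 c [0.5526 0.2661 0.0937] a [ 0.717 -0.05   0.695] e 0.0004 elev 44.1 intool [ 0.0012  0.0007 -0.0175]
side 0.66 [224.4, 175.3, 43.2, 39.4] 525 c [0.5538 0.2654 0.0968] a [ 0.704 -0.05   0.709] e 0.0006 elev 45.1 intool [ 0.0019 -0.0004 -0.0189]
```

View pics/side3.png

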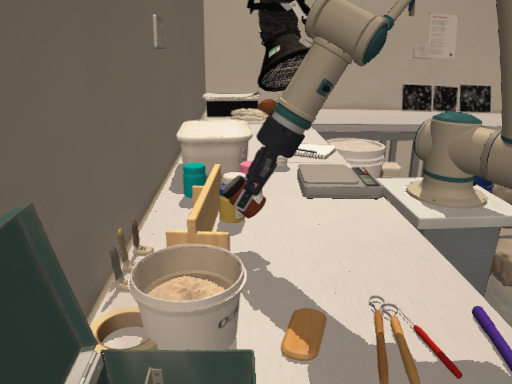

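View pics/wrist3.png

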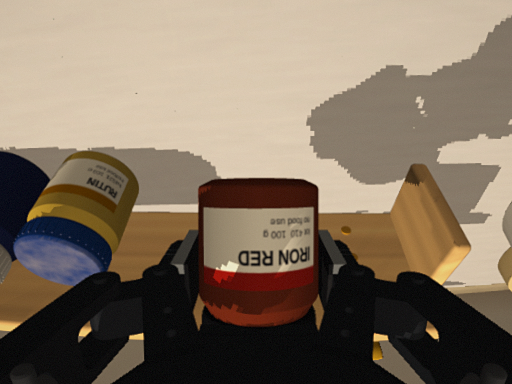

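Side and wrist views: the jar is held centred, cap up about 45° and facing the board at (210,205) in side. Yellow and blue are untouched. Now I'll approach.

Emit:
servo_tool:
  steps:
    - [-5,0,15,0,0,0]
    - [-11,0,29,0,0,0]
    - [-11,0,29,0,0,0]

```text
clock: 5.15
position: [0.5914, 0.2625, 0.061]
ee_rot: [0.258, 0.039, 0.965, -0.011]
contact_force: [-0.0, -1.4, -2.1]
width: 0.0516
```

```bash
python3 - <<'E'
from look import *
stat(); t=np.radians(45); a0=np.cos(t)*U+[0,0,np.sin(t)]
s=telemetry.get_state()
im,d=look('wrist','4',a0); C=cloud('wrist',d,s)
Q=C[(d>0)&(C[...,2]>.02)&(C[...,2]<.095)&(C[...,0]>.605)&(C[...,0]<.65)&(C[...,1]>.19)&(C[...,1]<.355)]
for k in range(3):
    A=np.c_[Q[:,1],Q[:,2],np.ones(len(Q))];w=np.linalg.lstsq(A,Q[:,0],rcond=None)[0];e=Q[:,0]-A@w;print(len(Q),w,e.std(),'x at .265',w@[.265,.05,1]);Q=Q[abs(e)<2*e.std()]
G=C[(d>0)&(C[...,2]>.02)&(C[...,2]<.07)&(C[...,0]>.585)&(C[...,0]<.622)&(C[...,1]>.34)&(C[...,1]<.40)]
if len(G)>20:
    A=np.polyfit(G[:,0],G[:,1],1);print('cheek',len(G),A,np.percentile(G,[5,50,95],axis=0).round(4))
E
```

```text
t 5.15 p [0.5914 0.2625 0.061 ] q [ 0.45  0.39  1.98 -0.7   0.4  -0.44] F [-0.  -1.4 -2.1] w 0.0516 tilt 30.0 ydir [ 0.08   0.997 -0.   ]
wrist 0.82 [198.0, 175.9, 122.0, 153.4] 16732 c [0.5817 0.264  0.0756] a [ 0.714 -0.055  0.698] e 0.0004 elev 44.3 intool [ 0.0012  0.0007 -0.0175]
5073 [0.08036856 0.00313131 0.6040758 ] 0.0005984239769097768 x at .265 0.6255300368806669
4831 [0.08044007 0.00309318 0.60407501] 0.0005157218577136845 x at .265 0.6255462858349158
4664 [0.08045376 0.00334475 0.60406716] 0.00048105001168719777 x at .265 0.6255546439423681
cheek 3646 [-0.08084309  0.4190205 ] [[0.5865 0.3688 0.0231]
 [0.6015 0.3704 0.0484]
 [0.6197 0.3718 0.0681]]
```

Emit:
servo_tool:
  steps:
    - [-0.9,0,0.5,0,0,0]
    - [-1.7,0,1,0,0,0]
    - [-1.7,0,1,0,0,0]

```text
clock: 5.55
position: [0.5915, 0.2632, 0.0628]
ee_rot: [0.259, 0.038, 0.965, -0.01]
contact_force: [0.1, -0.5, -0.7]
width: 0.0513
```

Emit:
servo_tool:
  steps:
    - [-0.9,0,0.5,0,0,0]
    - [-1.7,0,1,0,0,0]
    - [-1.7,0,1,0,0,0]

```text
clock: 5.85
position: [0.5933, 0.263, 0.0625]
ee_rot: [0.259, 0.038, 0.965, -0.01]
contact_force: [-0.6, 0.8, -0.5]
width: 0.0514
```

Emit:
servo_tool:
  steps:
    - [-0.9,0,0.5,0,0,0]
    - [-1.7,0,1,0,0,0]
    - [-1.7,0,1,0,0,0]

```text
clock: 6.15
position: [0.5941, 0.2628, 0.0619]
ee_rot: [0.258, 0.038, 0.965, -0.01]
contact_force: [-7.2, 1.7, 0.7]
width: 0.0515
```

Emit:
servo_tool:
  steps:
    - [0.5,0,1.3,0,0,0]
    - [1,0,2.5,0,0,0]
    - [1.5,0,3.8,0,0,0]

```text
clock: 6.45
position: [0.595, 0.2628, 0.0584]
ee_rot: [0.258, 0.038, 0.965, -0.01]
contact_force: [-7.1, 0.8, 3.6]
width: 0.0513
```

```bash
python3 - <<'E'
from look import *
stat(); t=np.radians(50); a0=np.cos(t)*U+[0,0,np.sin(t)]
look('wrist','5',a0)
E
```

```text
t 6.45 p [0.595  0.2628 0.0584] q [ 0.45  0.4   1.97 -0.71  0.4  -0.44] F [-7.1  0.8  3.6] w 0.0513 tilt 30.0 ydir [ 0.078  0.997 -0.   ]
wrist 0.95 [201.9, 172.8, 117.5, 155.0] 16921 c [0.5848 0.2643 0.0728] a [ 0.649 -0.05   0.759] e 0.0004 elev 49.4 intool [ 0.0017  0.0007 -0.0177]
```

Emit:
servo_tool:
  steps:
    - [0.4,0,1.6,0,0,0]
    - [0.8,0,3.2,0,0,0]
    - [1.2,0,4.8,0,0,0]
    - [1.5,0,6.4,0,0,0]
    - [1.7,0,8,0,0,0]

```text
clock: 7.05
position: [0.5977, 0.2625, 0.0506]
ee_rot: [0.258, 0.038, 0.965, -0.01]
contact_force: [-5.8, 0.1, 3.3]
width: 0.0516
```

```bash
python3 - <<'E'
from look import *
stat(); t=np.radians(60); a0=np.cos(t)*U+[0,0,np.sin(t)]
look('wrist','6',a0)
E
```

```text
t 7.05 p [0.5977 0.2625 0.0506] q [ 0.45  0.41  1.98 -0.73  0.38 -0.41] F [-5.8  0.1  3.3] w 0.0516 tilt 30.0 ydir [ 0.078  0.997 -0.   ]
wrist 0.75 [198.8, 168.7, 124.4, 158.1] 17380 c [0.5864 0.2641 0.0643] a [ 0.513 -0.041  0.858] e 0.0004 elev 59.0 intool [ 0.003   0.0007 -0.0175]
```

Emit:
servo_tool:
  steps:
    - [0.1,0,1.9,0,0,0]
    - [0.1,0,3.8,0,0,0]
    - [0.1,0,5.7,0,0,0]
    - [0,0,7.6,0,0,0]
    - [-0.1,0,9.6,0,0,0]

```text
clock: 7.65
position: [0.6023, 0.2621, 0.0423]
ee_rot: [0.258, 0.038, 0.965, -0.01]
contact_force: [-6.9, 0.5, 3.5]
width: 0.0513
```

```bash
python3 - <<'E'
from look import *
stat(); t=np.radians(72); a0=np.cos(t)*U+[0,0,np.sin(t)]
look('wrist','7',a0)
E
```

```text
t 7.65 p [0.6023 0.2621 0.0423] q [ 0.44  0.43  1.98 -0.76  0.37 -0.39] F [-6.9  0.5  3.5] w 0.0513 tilt 30.0 ydir [ 0.079  0.997 -0.   ]
wrist 0.83 [196.6, 164.3, 126.1, 164.1] 17564 c [0.5907 0.2637 0.0558] a [ 0.325 -0.025  0.945] e 0.0004 elev 71.0 intool [ 0.0033  0.0007 -0.0175]
```

Emit:
servo_tool:
  steps:
    - [-0.2,0,1.7,0,0,0]
    - [-0.5,0,3.4,0,0,0]
    - [-0.9,0,5.1,0,0,0]
    - [-1.3,0,6.8,0,0,0]
    - [-1.7,0,8.6,0,0,0]

```text
clock: 8.25
position: [0.6077, 0.2616, 0.0357]
ee_rot: [0.258, 0.038, 0.965, -0.01]
contact_force: [-9.2, 1.4, 4.7]
width: 0.0518
```

```bash
python3 - <<'E'
from look import *
stat(); t=np.radians(82); a0=np.cos(t)*U+[0,0,np.sin(t)]
look('wrist','8',a0)
E
```

```text
t 8.25 p [0.6077 0.2616 0.0357] q [ 0.44  0.44  1.97 -0.78  0.36 -0.37] F [-9.2  1.4  4.7] w 0.0518 tilt 29.9 ydir [ 0.078  0.997 -0.   ]
wrist 0.97 [193.6, 167.2, 129.8, 159.0] 17303 c [0.5962 0.2632 0.0491] a [ 0.142 -0.012  0.99 ] e 0.0004 elev 81.8 intool [ 0.0033  0.0007 -0.0175]
```

Emit:
servo_tool:
  steps:
    - [0.4,0,0.9,0,0,0]
    - [0.3,0,1.8,0,0,0]
    - [0.2,0,2.7,0,0,0]
    - [0,0,3.6,0,0,0]

```text
clock: 8.75
position: [0.6092, 0.2614, 0.0326]
ee_rot: [0.258, 0.038, 0.965, -0.01]
contact_force: [-9.9, 1.5, 5.6]
width: 0.0513
```

```bash
python3 - <<'E'
from look import *
stat(); t=np.radians(87); a0=np.cos(t)*U+[0,0,np.sin(t)]
look('wrist','9',a0)
E
```

```text
t 8.75 p [0.6092 0.2614 0.0326] q [ 0.44  0.45  1.97 -0.79  0.36 -0.36] F [-9.9  1.5  5.6] w 0.0513 tilt 29.9 ydir [ 0.079  0.997 -0.001]
wrist 0.58 [194.1, 165.2, 131.6, 166.3] 17261 c [0.5977 0.2631 0.0466] a [ 0.094 -0.008  0.996] e 0.0004 elev 84.6 intool [ 0.003   0.0007 -0.0179]
```

Emit:
servo_tool:
  steps:
    - [0.4,0,0.8,0,0,0]
    - [0.7,0,1.6,0,0,0]
    - [0.8,0,2.4,0,0,0]

```text
clock: 9.15
position: [0.6093, 0.2614, 0.0302]
ee_rot: [0.258, 0.038, 0.965, -0.01]
contact_force: [-11.4, 0.4, 6.9]
width: 0.0515
```

```bash
python3 - <<'E'
from look import *
stat(); t=np.radians(87); a0=np.cos(t)*U+[0,0,np.sin(t)]
look('wrist','10',a0)
E
```

```text
t 9.15 p [0.6093 0.2614 0.0302] q [ 0.44  0.45  1.98 -0.8   0.35 -0.35] F [-11.4   0.4   6.9] w 0.0515 tilt 29.9 ydir [ 0.079  0.997 -0.001]
wrist 0.86 [196.3, 167.0, 127.2, 160.4] 17061 c [0.5979 0.263  0.0442] a [ 0.089 -0.007  0.996] e 0.0004 elev 84.9 intool [ 0.003   0.0007 -0.0179]
```

Emit:
servo_tool:
  steps:
    - [-0.4,0,-0.1,0,-1.5,0]
    - [-0.5,0,0.5,0,-3,0]
    - [-0.2,0,1.6,0,-4,0]
    - [0.4,0,3.2,0,-5,0]

```text
clock: 9.65
position: [0.6118, 0.2617, 0.0292]
ee_rot: [0.295, 0.038, 0.955, -0.013]
contact_force: [-6.5, -1.9, -5.8]
width: 0.0515
```

```bash
python3 - <<'E'
from look import *
stat(); t=np.radians(87); a0=np.cos(t)*U+[0,0,np.sin(t)]
look('wrist','11',a0)
E
```

```text
t 9.65 p [0.6118 0.2617 0.0292] q [ 0.46  0.46  2.03 -1.18  0.32  0.05] F [-6.5 -1.9 -5.8] w 0.0515 tilt 34.3 ydir [ 0.08   0.997 -0.003]
wrist 0.72 [196.7, 164.3, 127.6, 164.1] 17020 c [0.5992 0.2635 0.0421] a [0.021 0.001 1.   ] e 0.0004 elev 88.8 intool [ 0.0032  0.0007 -0.0179]
```

Emit:
servo_tool:
  steps:
    - [0.8,0,0.4,0,1.5,0]
    - [1.7,0,1.5,0,2.5,0]
    - [2.6,0,2.8,0,2.5,0]
    - [3.6,0,4.1,0,2.5,0]

```text
clock: 10.15
position: [0.6116, 0.2621, 0.0258]
ee_rot: [0.275, 0.038, 0.961, -0.012]
contact_force: [-12.7, -0.3, 8.8]
width: 0.0515
```

```bash
python3 - <<'E'
from look import *
stat(); print(telemetry.get_state()['qpos']); t=np.radians(87); a0=np.cos(t)*U+[0,0,np.sin(t)]
look('wrist','12',a0)
E
```

```text
t 10.15 p [0.6116 0.2621 0.0258] q [ 0.45  0.46  2.   -0.98  0.33 -0.16] F [-12.7  -0.3   8.8] w 0.0515 tilt 31.9 ydir [ 0.08   0.997 -0.002]
[ 0.44737215  0.46196969  1.99959434 -0.98197495  0.32805795 -0.15585756]
wrist 0.66 [192.8, 166.0, 131.0, 162.4] 17346 c [0.5994 0.2638 0.0399] a [ 0.013 -0.001  1.   ] e 0.0004 elev 89.2 intool [ 0.0029  0.0007 -0.0185]
```

Emit:
servo_tool:
  steps:
    - [0.7,0,-0.4,0,0,0]
    - [1.2,0,0.4,0,0,0]
    - [1.8,0,1.3,0,0,0]
    - [2.3,0,2.1,0,0,0]

```text
clock: 10.65
position: [0.6116, 0.2626, 0.0229]
ee_rot: [0.275, 0.038, 0.961, -0.012]
contact_force: [-9.1, 0.6, 5.4]
width: 0.0518
```

```bash
python3 - <<'E'
from look import *
stat(); t=np.radians(87); a0=np.cos(t)*U+[0,0,np.sin(t)]
look('wrist','13',a0)
E
```

```text
t 10.65 p [0.6116 0.2626 0.0229] q [ 0.45  0.47  2.   -1.    0.32 -0.13] F [-9.1  0.6  5.4] w 0.0518 tilt 32.0 ydir [ 0.08   0.997 -0.002]
wrist 0.75 [196.3, 167.0, 127.6, 162.0] 17085 c [0.5994 0.2643 0.037 ] a [ 0.014 -0.001  1.   ] e 0.0004 elev 89.2 intool [ 0.0029  0.0007 -0.0184]
```

Emit:
servo_tool:
  steps:
    - [0.6,0,0.8,0,0,0]
    - [1.1,0,1.5,0,0,0]
    - [1.4,0,2.1,0,0,0]

```text
clock: 11.05
position: [0.6116, 0.2628, 0.0205]
ee_rot: [0.275, 0.038, 0.961, -0.012]
contact_force: [-9.7, -0.2, 5.1]
width: 0.0511
```

```bash
python3 - <<'E'
from look import *
stat(); t=np.radians(87); a0=np.cos(t)*U+[0,0,np.sin(t)]
look('wrist','14',a0); look('side','14',a0)
E
```

```text
t 11.05 p [0.6116 0.2628 0.0205] q [ 0.45  0.47  2.   -1.02  0.32 -0.12] F [-9.7 -0.2  5.1] w 0.0511 tilt 32.0 ydir [ 0.079  0.997 -0.001]
wrist 0.77 [194.0, 166.1, 131.3, 163.8] 17237 c [0.5995 0.2645 0.0346] a [ 0.014 -0.001  1.   ] e 0.0004 elev 89.2 intool [ 0.0029  0.0007 -0.0185]
side 0.74 [208.9, 203.1, 25.8, 39.3] 253 c [0.5984 0.2633 0.037 ] a [0.021 0.005 1.   ] e 0.0005 elev 88.8 intool [ 0.0024 -0.0006 -0.0212]
```

View pics/side14.png

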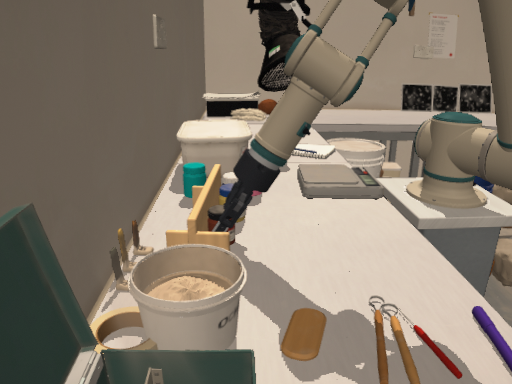

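View pics/wrist14.png

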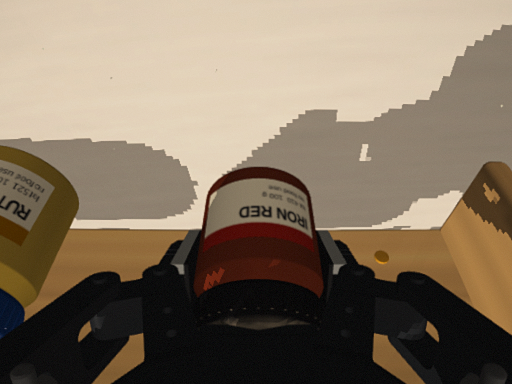

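Emit:
servo_tool:
  steps:
    - [0.5,0,0.8,0,0,0]
    - [1.1,0,0.9,0,0,0]
    - [1.1,0,0.9,0,0,0]

```text
clock: 11.55
position: [0.6115, 0.2629, 0.019]
ee_rot: [0.275, 0.038, 0.96, -0.011]
contact_force: [-7.4, 0.7, 2.6]
width: 0.0516
```

```bash
python3 - <<'E'
from look import *
stat(); t=np.radians(87); a0=np.cos(t)*U+[0,0,np.sin(t)]
look('wrist','15',a0)
E
```

```text
t 11.55 p [0.6115 0.2629 0.019 ] q [ 0.45  0.47  2.01 -1.03  0.32 -0.11] F [-7.4  0.7  2.6] w 0.0516 tilt 32.0 ydir [ 0.079  0.997 -0.001]
wrist 0.62 [194.7, 166.4, 133.4, 163.4] 17088 c [0.5994 0.2646 0.0331] a [ 0.015 -0.001  1.   ] e 0.0004 elev 89.1 intool [ 0.0029  0.0007 -0.0184]
```

Emit:
servo_tool:
  steps:
    - [0.5,0,0.8,0,0,0]
    - [1.2,0,1.0,0,0,0]
    - [1.2,0,1.0,0,0,0]

```text
clock: 11.95
position: [0.6116, 0.2629, 0.0186]
ee_rot: [0.276, 0.038, 0.96, -0.011]
contact_force: [-9.2, 0.4, 8.6]
width: 0.0515
```

Bench contact is confirmed: Fz jumped and the descent stopped, with the jar at about 89°. The tilted wrist is close to its q4 limit, and the left finger would not fit between the jar and the cheek. So I'll release here and slide it along the board with closed fingers.

Emit:
servo_tool:
  steps:
    - [0,0,-0.4,0,0,0]
    - [0,0,-0.4,0,0,0]
    - [0,0,-0.4,0,0,0]
    - [0,0,-0.4,0,0,0]
  hand: 0

```text
clock: 12.35
position: [0.6119, 0.2629, 0.0177]
ee_rot: [0.276, 0.038, 0.96, -0.011]
contact_force: [0.2, 0.4, 0.3]
width: 0.0852
```

```bash
python3 - <<'E'
from look import *
stat(); t=np.radians(88); a0=np.cos(t)*U+[0,0,np.sin(t)]
look('wrist','16',a0)
E
```

```text
t 12.35 p [0.6119 0.2629 0.0177] q [ 0.45  0.48  2.01 -1.04  0.32 -0.09] F [0.2 0.4 0.3] w 0.0852 tilt 32.0 ydir [ 0.079  0.997 -0.001]
wrist 0.61 [191.4, 167.1, 136.5, 165.0] 17442 c [0.599  0.2647 0.0324] a [ 0.007 -0.002  1.   ] e 0.0004 elev 89.6 intool [ 0.0031  0.0007 -0.0194]
```

View pics/wrist16.png

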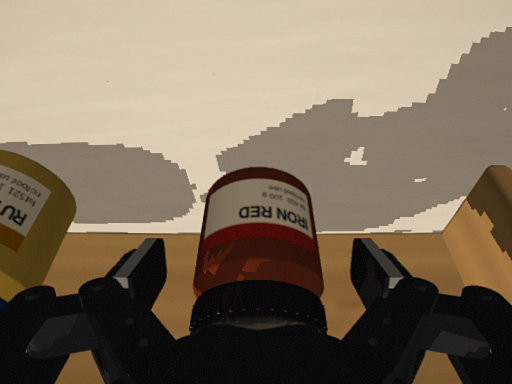

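Released: the jar stands free between the open fingers at (258,250), upright against the board. Retreating.

Emit:
servo_tool:
  steps:
    - [0,0,-20,0,0,0]
    - [0,0,-50,0,0,0]
    - [0,0,-80,0,0,0]
    - [0,0,-100,0,5,0]
    - [0,0,-100,0,14,0]
    - [0,0,-100,0,14,0]

```text
clock: 13.05
position: [0.5588, 0.2683, 0.1042]
ee_rot: [0.156, 0.039, 0.987, -0.005]
contact_force: [1.2, -0.4, 0.0]
width: 0.0856
```

```bash
python3 - <<'E'
from look import *
stat()
im,d=cams.get_image('scene'); save('scene17',cv2.resize(im[120:250,140:320],None,fx=4,fy=4))
C=cloud('scene',d)
for q in ['red_jar','yellow_jar']:
    L=spotter.outline_of(q,'scene')
    for o in L[:1]:
        rg=cv2.erode(o['region'].astype(np.uint8),np.ones((3,3)))>0; P=C[rg&(d>0)]
        r0=.026 if q=='red_jar' else .0285; P=P[(P[:,2]>.01)&(P[:,2]<.05)]
        r=least_squares(lambda p:np.hypot(P[:,0]-p[0],P[:,1]-p[1])-r0,np.median(P,0)[:2]+[.01,-.02],loss='soft_l1',f_scale=.002);print(q,o['conf'],o['rect'],len(P),r.x)
yaw=-16
def T(p,tilt): go(p,Rtool(tilt,yaw))
# jar (.599,.2645); push approach finger centre
a=np.array([.6041+.0804*.214-.030,.214]); print(a)
T([a[0],a[1],.12],18); T([a[0],a[1],.018],18)
E
```

```text
t 13.05 p [0.5588 0.2683 0.1042] q [ 0.42  0.33  1.83 -0.22  0.72 -0.92] F [ 1.2 -0.4  0. ] w 0.0856 tilt 17.9 ydir [0.078 0.997 0.002]
red_jar 0.59 [198.5, 182.3, 22.4, 36.0] 368 [0.59864902 0.26573876]
yellow_jar 0.9 [230.2, 163.6, 27.6, 36.0] 362 [0.5796881  0.14700731]
[0.5913056 0.214    ]
step [-38.9, -50.2, -5.0] [3.5, 0.2, 10.8]
step [-7.1, -50.1, 91.9] [3.5, 0.2, 10.8]
```

View pics/scene17.png

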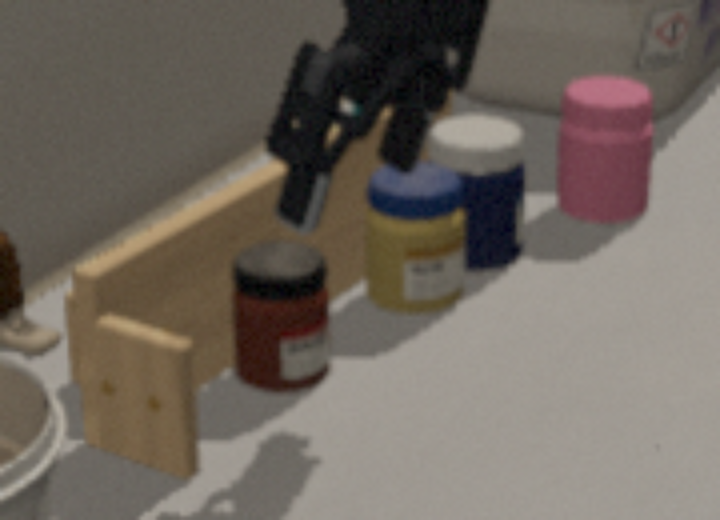

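```bash
cat >> h.py <<'E'
def Rpush(tilt=18,yaw=-16,roll=11):
    return R.from_rotvec(U*np.radians(roll)).as_matrix()@Rtool(tilt,yaw)
E
python3 - <<'E'
from h import *
Rm=Rpush(); print(Rm.round(2))
go([.5905,.2165,.12],Rm)
E
```

```text
[[-0.91  0.27  0.31]
 [ 0.32  0.94  0.1 ]
 [-0.27  0.19 -0.95]]
step [-38.0, -47.7, -5.3] [-6.9, 1.3, 14.1]
```

```bash
python3 - <<'E'
from h import *
Rm=Rpush(roll=14); print((Rm[:,2]@V).round(2))
go([.5905,.2165,.12],Rm)
E
```

```text
0.17
step [-38.0, -47.7, -5.3] [-9.8, 1.7, 15.1]
```

Emit:
servo_tool:
  steps:
    - [-10,-12,-20,-2,0,4]
    - [-19,-24,-20,-5,1,8]
    - [-29,-36,-15,-7,1,12]
    - [-38,-48,-5,-10,2,15]
    - [-38,-48,-5,-10,2,15]
    - [-38,-48,-5,-10,2,15]
  hand: 255

```text
clock: 13.8
position: [0.5877, 0.2156, 0.1175]
ee_rot: [0.14, 0.154, 0.973, 0.099]
contact_force: [-0.2, -0.0, -0.0]
width: 0.0002
```

```bash
python3 - <<'E'
from h import *
stat()
for n in ['wrist','scene']:
    im,d=cams.get_image(n); save(n+'18',im if n=='wrist' else cv2.resize(im[80:250,140:340],None,fx=3.5,fy=3.5))
go([.5905,.2165,.024],Rpush(roll=14))
E
```

```text
t 13.8 p [0.5877 0.2156 0.1175] q [ 0.19  0.29  1.86  0.15  0.67 -1.17] F [-0.2 -0.  -0. ] w 0.0002 tilt 17.2 ydir [0.273 0.933 0.236]
step [20.6, -22.2, 89.4] [0.0, -0.6, 0.2]
```

View pics/wrist18.png

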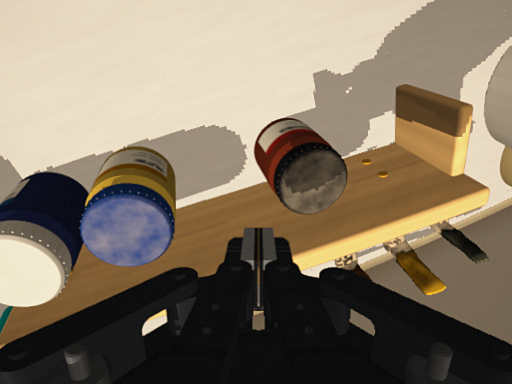

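View pics/scene18.png

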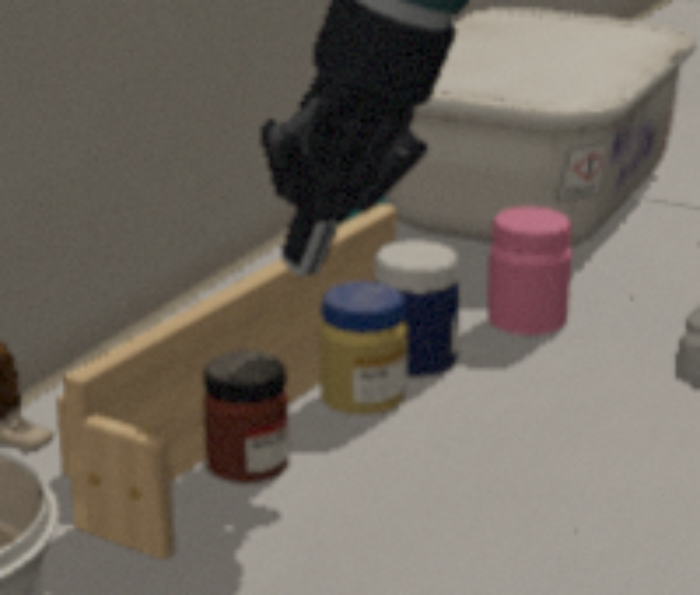

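Emit:
servo_tool:
  steps:
    - [7,-7,30,0,0,0]
    - [14,-15,60,0,0,0]
    - [18,-19,78,0,0,0]
    - [20,-22,89,0,0,0]
    - [20,-22,89,0,0,0]

```text
clock: 14.4
position: [0.5923, 0.2186, 0.0258]
ee_rot: [0.142, 0.153, 0.973, 0.101]
contact_force: [-0.3, 2.0, 1.1]
width: 0.0002
```

```bash
python3 - <<'E'
from h import *
stat()
for n in ['wrist','scene']:
    im,d=cams.get_image(n); save(n+'19',im if n=='wrist' else cv2.resize(im[80:250,140:340],None,fx=3.5,fy=3.5))
E
```

```text
t 14.4 p [0.5923 0.2186 0.0258] q [ 0.19  0.41  1.96  0.22  0.44 -1.25] F [-0.3  2.   1.1] w 0.0002 tilt 17.5 ydir [0.268 0.933 0.24 ]
```

View pics/wrist19.png

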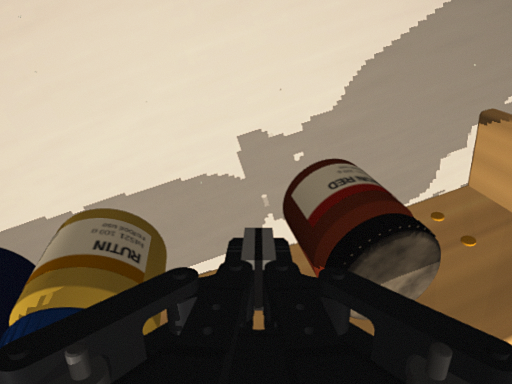

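View pics/scene19.png

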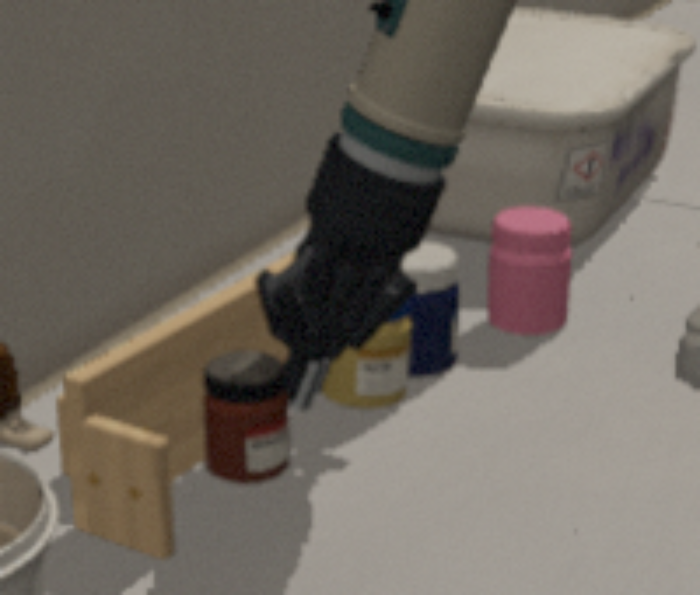

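```bash
python3 - <<'E'
from h import *
stat(); s=telemetry.get_state(); R0=rot(s['ee_rot']).as_matrix()
V=np.array([.0802,.9968,0]);U=np.array([.9968,-.0802,0])
print('per mm V',(R0.T@V).round(3),'U',(R0.T@U).round(3),'up',R0[2].round(3))
E
```

```text
t 14.5 p [0.5923 0.2177 0.0258] q [ 0.19  0.41  1.96  0.22  0.44 -1.25] F [0.6 0.5 1.5] w 0.0002 tilt 17.4 ydir [0.268 0.933 0.239]
per mm V [0.251 0.952 0.176] U [-0.936  0.193  0.294] up [-0.246  0.239 -0.939]
```

Emit:
servo_tool:
  steps:
    - [1,4,0.7,0,0,0]
    - [2,8,1.4,0,0,0]
    - [3,11,2.1,0,0,0]
    - [4,15,2.7,0,0,0]

```text
clock: 14.9
position: [0.5934, 0.2317, 0.0251]
ee_rot: [0.142, 0.154, 0.973, 0.1]
contact_force: [-1.1, -1.1, 0.7]
width: -0.0
```

```bash
cat > chk.py <<'E'
from look import *
import sys
def chk(tag):
    stat(); s=telemetry.get_state()
    for n in ['wrist','scene']:
        im,d=cams.get_image(n); save(n+tag,im if n=='wrist' else cv2.resize(im[80:250,140:340],None,fx=3.5,fy=3.5))
        L=spotter.outline_of('red_jar',n)
        C=cloud(n,d,s)
        for o in L[:1]:
            P=C[(cv2.erode(o['region'].astype(np.uint8),np.ones((3,3)))>0)&(d>0)]
            m=np.median(P,0)
            c,a,e=jarfit(P,[0,0,1.],[.6041+.0804*m[1]-.026,m[1]-(0.015 if n=='scene' else 0),.035]); x,y=c[:2]
            print(n,o['rect'],len(P),'c',c.round(4),'a',a.round(3),'e',round(e,4),'gap board',((.6041+.0804*y-x)*.9968*1e3-26).round(1),'cheek',((.419-.0808*x-y)*.9968*1e3-26).round(1))
chk(sys.argv[1])
E
python3 chk.py 20
```

```text
t 14.9 p [0.5934 0.2317 0.0251] q [ 0.22  0.42  1.95  0.19  0.44 -1.2 ] F [-1.1 -1.1  0.7] w -0.0 tilt 17.4 ydir [0.271 0.933 0.238]
wrist [269.3, 164.1, 155.1, 162.5] 11821 c [0.5999 0.2686 0.0338] a [ 0.008 -0.015  1.   ] e 0.0003 gap board -0.2 cheek 75.6
scene [156.5, 155.1, 62.6, 84.9] 1997 c [0.6148 0.3429 0.0583] a [-0.061 -0.998  0.009] e 0.0101 gap board -9.2 cheek 0.4
```

View pics/wrist20.png

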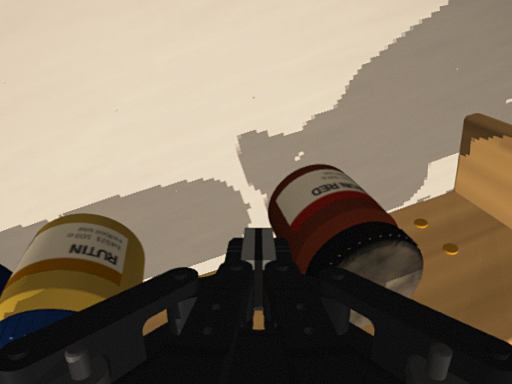

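View pics/scene20.png

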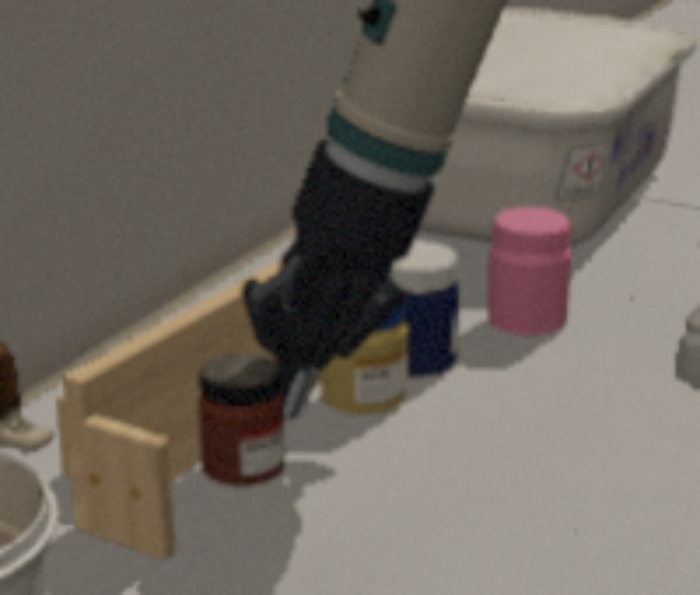

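The jar moved 4 mm left, still upright and on the board; in wrist it is at (345,240). Continuing.

Emit:
servo_tool:
  steps:
    - [1,4,0.7,0,0,0]
    - [2,7,1.3,0,0,0]
    - [3,11,2,0,0,0]
    - [4,14,2.6,0,0,0]
    - [5,18,3.3,0,0,0]
    - [6,21,4,0,0,0]
    - [7,25,4.6,0,0,0]
    - [7.5,29,5.3,0,0,0]

```text
clock: 15.9
position: [0.5921, 0.2588, 0.0248]
ee_rot: [0.139, 0.153, 0.974, 0.097]
contact_force: [-13.8, -21.1, 18.2]
width: 0.0
```

```bash
python3 chk.py 21
```

```text
t 15.9 p [0.5921 0.2588 0.0248] q [ 0.27  0.43  1.92  0.14  0.46 -1.11] F [-13.8 -21.1  18.2] w 0.0 tilt 17.0 ydir [0.271 0.934 0.232]
wrist [269.2, 171.8, 150.8, 157.5] 10565 c [0.6019 0.2937 0.0337] a [ 0.006 -0.02   1.   ] e 0.0004 gap board -0.3 cheek 50.4
scene [189.0, 186.1, 24.7, 36.9] 727 c [0.6011 0.2942 0.0338] a [0.002 0.027 1.   ] e 0.0009 gap board 0.6 cheek 50.0
```

View pics/scene21.png

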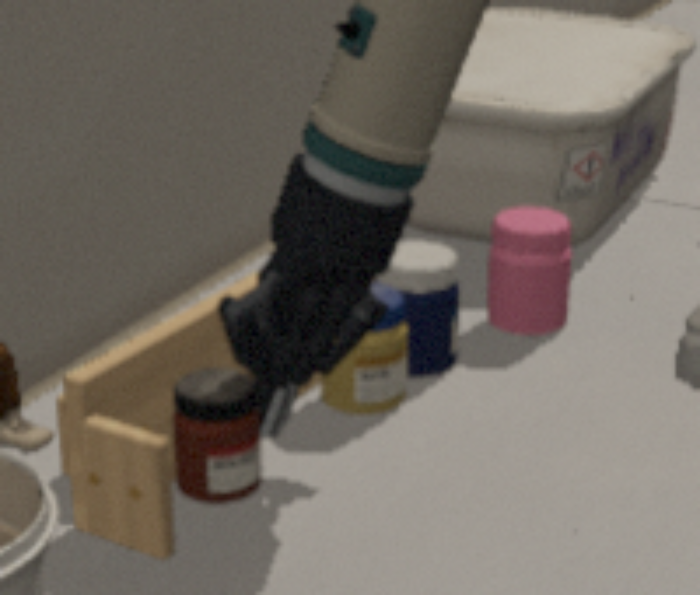

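Readings: the jar is upright and flush, with 50 mm left to the cheek. But the force rose to 21 N along the board and 18 N up, so the finger's flared knuckle is wedging on the cap edge. I'll back off, raise the tip so that only the straight fingertip touches, and use less yaw.

Emit:
servo_tool:
  steps:
    - [-2,-4,-1,0,0,0]
    - [-3,-9,-2,0,0,0]
    - [-3,-9,-2,0,0,0]

```text
clock: 16.4
position: [0.5963, 0.2522, 0.0259]
ee_rot: [0.142, 0.154, 0.973, 0.1]
contact_force: [-0.5, -0.1, 0.9]
width: -0.0
```

```bash
python3 chk.py 22; python3 - <<'E'
from h import *
Rm=Rpush(tilt=18,yaw=-10,roll=12)
print((Rm[:,2]@V).round(2))
p=np.array([.6041+.0804*.25-.031,.25,.038]); go(p,Rm)
print('per mm V',(Rm.T@np.array([.0802,.9968,0])).round(3))
E
```

```text
t 16.4 p [0.5963 0.2522 0.0259] q [ 0.25  0.43  1.92  0.16  0.45 -1.14] F [-0.5 -0.1  0.9] w -0.0 tilt 17.4 ydir [0.272 0.932 0.239]
wrist [278.8, 157.9, 155.2, 160.6] 12974 c [0.6019 0.2942 0.0338] a [ 0.01  -0.014  1.   ] e 0.0003 gap board -0.2 cheek 49.9
scene [190.1, 185.5, 23.0, 39.3] 726 c [0.6012 0.2945 0.0337] a [0.004 0.027 1.   ] e 0.0009 gap board 0.5 cheek 49.7
0.17
step [-1.1, -0.4, -12.8] [0.2, -0.8, -6.2]
per mm V [0.152 0.974 0.169]
```

View pics/wrist22.png

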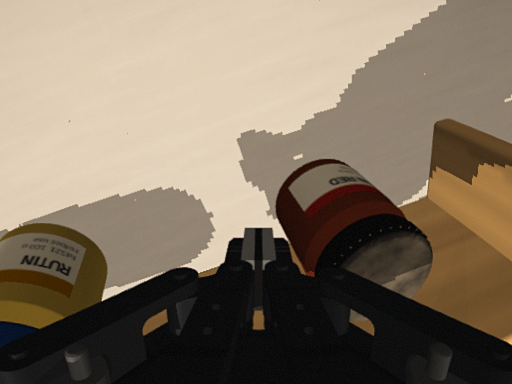

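Emit:
servo_tool:
  steps:
    - [-1,-0.5,-6,0,0,-2]
    - [-1,-0.5,-13,0,-1,-6]
    - [-1,-0.5,-13,0,-1,-6]
    - [-1,-0.5,-13,0,-1,-6]

```text
clock: 17.0
position: [0.5927, 0.2499, 0.0381]
ee_rot: [0.155, 0.104, 0.978, 0.091]
contact_force: [-0.6, -0.3, -0.4]
width: 0.0001
```

Emit:
servo_tool:
  steps:
    - [0.5,3,0.5,0,0,0]
    - [1,6,1,0,0,0]
    - [1.4,9,1.6,0,0,0]
    - [1.8,12,2,0,0,0]

```text
clock: 17.4
position: [0.5936, 0.2619, 0.0381]
ee_rot: [0.155, 0.104, 0.978, 0.091]
contact_force: [-0.9, -2.4, 3.0]
width: 0.0
```

```bash
python3 chk.py 23
```

```text
t 17.4 p [0.5936 0.2619 0.0381] q [ 0.28  0.41  1.92  0.12  0.45 -1.18] F [-0.9 -2.4  3. ] w 0.0 tilt 18.3 ydir [0.174 0.962 0.21 ]
wrist [266.2, 163.6, 137.1, 147.4] 9962 c [0.6022 0.2981 0.0339] a [ 0.01  -0.009  1.   ] e 0.0003 gap board -0.2 cheek 46.0
scene [187.6, 187.0, 27.0, 37.0] 655 c [0.6014 0.2985 0.0339] a [0.011 0.028 1.   ] e 0.0009 gap board 0.7 cheek 45.6
```

View pics/wrist23.png

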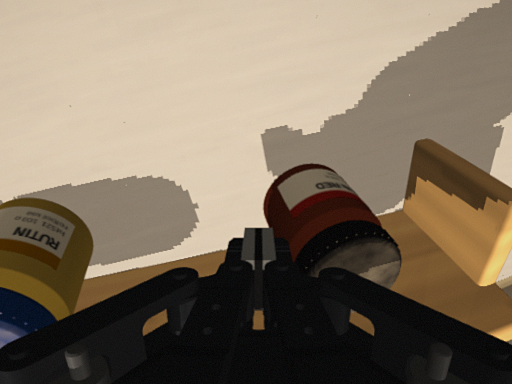

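The raised tip pushes with only 2–3 N. The jar is at (335,230) in wrist, flush, with 46 mm to go.

Emit:
servo_tool:
  steps:
    - [0.5,3,0.5,0,0,0]
    - [1,6,1,0,0,0]
    - [1.4,9,1.6,0,0,0]
    - [1.8,12,2,0,0,0]

```text
clock: 18.0
position: [0.5945, 0.2742, 0.0384]
ee_rot: [0.155, 0.104, 0.978, 0.091]
contact_force: [-2.7, -3.5, 1.6]
width: 0.0
```

Emit:
servo_tool:
  steps:
    - [0.5,3,0.5,0,0,0]
    - [1,6,1,0,0,0]
    - [1.4,9,1.6,0,0,0]
    - [1.8,12,2,0,0,0]

```text
clock: 18.4
position: [0.5956, 0.2865, 0.0384]
ee_rot: [0.155, 0.104, 0.978, 0.091]
contact_force: [-3.1, -4.1, 2.6]
width: -0.0001
```

```bash
python3 chk.py 24
```

```text
t 18.4 p [0.5956 0.2865 0.0384] q [ 0.32  0.43  1.89  0.08  0.46 -1.1 ] F [-3.1 -4.1  2.6] w -0.0001 tilt 18.3 ydir [0.174 0.962 0.21 ]
wrist [263.4, 164.2, 139.5, 123.2] 10120 c [0.6042 0.3224 0.0341] a [ 0.01  -0.001  1.   ] e 0.0003 gap board -0.3 cheek 21.6
scene [179.5, 192.1, 27.0, 35.5] 593 c [0.604  0.3233 0.0341] a [-0.01   0.003  1.   ] e 0.0008 gap board -0.0 cheek 20.7
```

View pics/scene24.png

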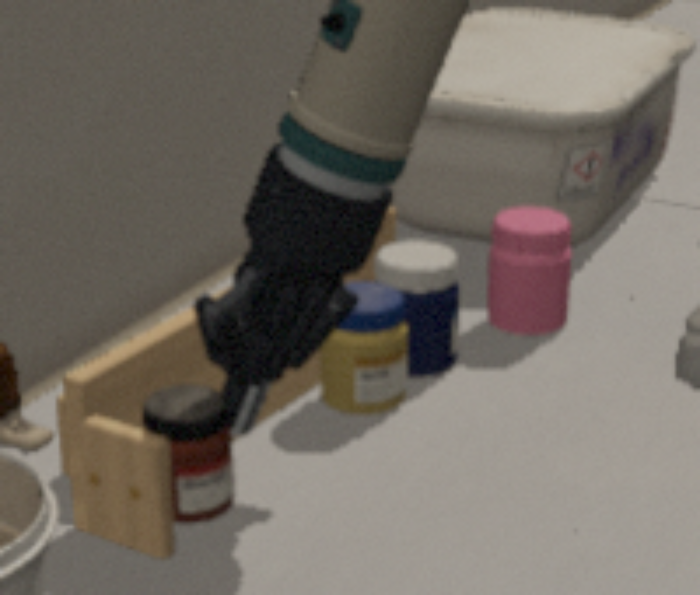

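Standing, flush, about 21 mm from the cheek, with the other jars where they were.

Emit:
servo_tool:
  steps:
    - [0.5,3,0.5,0,0,0]
    - [1,6,1,0,0,0]
    - [1.4,9,1.6,0,0,0]
    - [1.8,12,2,0,0,0]
    - [2.4,16,2.8,0,0,0]

```text
clock: 19.1
position: [0.5974, 0.303, 0.0387]
ee_rot: [0.155, 0.104, 0.978, 0.091]
contact_force: [-3.9, -3.6, 1.9]
width: -0.0003
```

Emit:
servo_tool:
  steps:
    - [0.2,1,0.2,0,0,0]
    - [0.3,2,0.3,0,0,0]
    - [0.3,2,0.3,0,0,0]

```text
clock: 19.4
position: [0.5976, 0.3051, 0.0387]
ee_rot: [0.155, 0.103, 0.978, 0.091]
contact_force: [-2.0, -1.7, 2.0]
width: -0.0001
```

```bash
python3 chk.py 25
```

```text
t 19.4 p [0.5976 0.3051 0.0387] q [ 0.35  0.44  1.87  0.06  0.47 -1.05] F [-2.  -1.7  2. ] w -0.0001 tilt 18.4 ydir [0.174 0.962 0.211]
wrist [264.1, 163.3, 139.7, 122.1] 10011 c [0.6057 0.3411 0.0342] a [0.01  0.004 1.   ] e 0.0003 gap board -0.2 cheek 2.9
scene [175.3, 196.0, 26.4, 34.2] 388 c [0.6054 0.343  0.0345] a [ 0.003 -0.015  1.   ] e 0.0007 gap board 0.2 cheek 1.0
```

Emit:
servo_tool:
  steps:
    - [0.2,1,0.2,0,0,0]
    - [0.2,1.5,0.2,0,0,0]
    - [0.2,1.5,0.2,0,0,0]

```text
clock: 19.9
position: [0.5977, 0.3062, 0.0388]
ee_rot: [0.155, 0.104, 0.978, 0.091]
contact_force: [-2.7, -3.1, 1.5]
width: -0.0001
```

Emit:
servo_tool:
  steps:
    - [0.1,0.5,0.1,0,0,0]
    - [0.2,1,0.2,0,0,0]
    - [0.2,1,0.2,0,0,0]

```text
clock: 20.2
position: [0.5978, 0.3074, 0.0388]
ee_rot: [0.155, 0.104, 0.978, 0.091]
contact_force: [-1.9, -4.2, 2.7]
width: -0.0003
```

Emit:
servo_tool:
  steps:
    - [0.1,0.5,0.1,0,0,0]
    - [0.2,1,0.2,0,0,0]
    - [0.2,1,0.2,0,0,0]

```text
clock: 20.5
position: [0.5978, 0.308, 0.0386]
ee_rot: [0.155, 0.103, 0.978, 0.091]
contact_force: [-1.3, -3.6, 2.6]
width: 0.0002
```

```bash
python3 chk.py 26
```

```text
t 20.5 p [0.5978 0.308  0.0386] q [ 0.36  0.44  1.87  0.05  0.47 -1.04] F [-1.3 -3.6  2.6] w 0.0002 tilt 18.4 ydir [0.174 0.962 0.21 ]
wrist [265.8, 160.9, 133.6, 147.8] 10180 c [0.6059 0.3439 0.0342] a [0.009 0.005 1.   ] e 0.0003 gap board -0.2 cheek 0.1
scene [176.0, 194.2, 21.5, 38.2] 375 c [0.6056 0.346  0.0345] a [ 0.013 -0.012  1.   ] e 0.0008 gap board 0.3 cheek -2.0
```

Emit:
servo_tool:
  steps:
    - [0.1,0.5,0.1,0,0,0]
    - [0.2,1,0.2,0,0,0]
    - [0.2,1,0.2,0,0,0]

```text
clock: 21.0
position: [0.5977, 0.3082, 0.0385]
ee_rot: [0.155, 0.103, 0.978, 0.09]
contact_force: [-0.7, -7.1, 3.3]
width: -0.0001
```

Emit:
servo_tool:
  steps:
    - [0,0.5,0.1,0,0,0]
    - [-0.4,0.9,0.3,0,0,0]
    - [-0.6,0.9,0.4,0,0,0]

```text
clock: 21.3
position: [0.5978, 0.3083, 0.0382]
ee_rot: [0.154, 0.103, 0.978, 0.09]
contact_force: [-3.6, -10.6, 5.9]
width: 0.0004
```

Emit:
servo_tool:
  steps:
    - [-0.2,-4,-0.3,0,0,0]
    - [-1,-15,-2,0,0,0]
    - [-5,-30,-40,0,0,0]
    - [-5,-35,-80,0,0,0]
    - [-5,-35,-110,0,0,0]
    - [20,-35,-130,0,0,0]
    - [60,-35,-140,0,0,0]
    - [60,-35,-140,0,0,0]

```text
clock: 22.1
position: [0.4864, 0.2703, 0.1446]
ee_rot: [0.153, 0.103, 0.979, 0.091]
contact_force: [-0.8, 0.1, -0.2]
width: -0.0002
```

```bash
python3 chk.py 27; python3 - <<'E'
from look import *
im,d=cams.get_image('side'); save('side27',cv2.resize(im[120:270,140:320],None,fx=4,fy=4))
im,d=cams.get_image('scene');C=cloud('scene',d)
L=spotter.outline_of('yellow_jar','scene')
for o in L[:1]:
    P=C[(cv2.erode(o['region'].astype(np.uint8),np.ones((3,3)))>0)&(d>0)];P=P[(P[:,2]>.01)&(P[:,2]<.055)]
    r=least_squares(lambda p:np.hypot(P[:,0]-p[0],P[:,1]-p[1])-.0285,[.58,.145],loss='soft_l1',f_scale=.002);print(o['rect'],r.x)
E
```

```text
t 22.1 p [0.4864 0.2703 0.1446] q [ 0.37  0.15  1.97  0.04  0.66 -1.02] F [-0.8  0.1 -0.2] w -0.0002 tilt 18.1 ydir [0.173 0.962 0.21 ]
wrist [294.9, 200.9, 66.0, 72.5] 3111 c [0.6056 0.3432 0.0339] a [0.    0.003 1.   ] e 0.0004 gap board -0.0 cheek 0.7
scene [175.4, 195.3, 24.4, 37.0] 368 c [0.6053 0.3456 0.0341] a [ 0.004 -0.048  0.999] e 0.0008 gap board 0.5 cheek -1.6
[230.4, 164.7, 26.4, 39.2] [0.57943063 0.14684889]
```

View pics/wrist27.png

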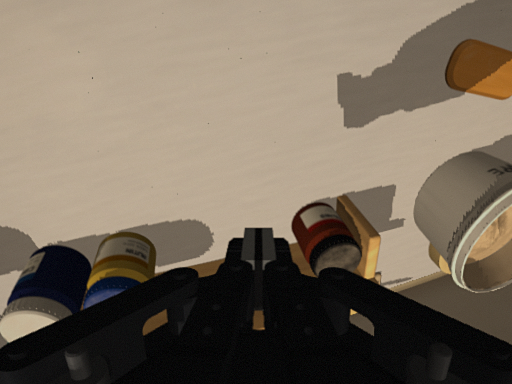

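View pics/scene27.png

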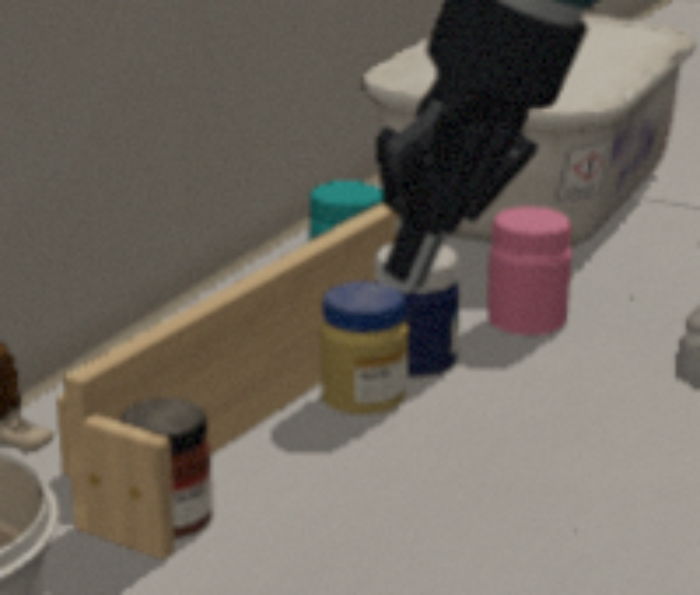

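The jar stands in the corner in both views and yellow/blue have not moved. The cheek gap reads 0.7 mm in wrist and −1.6 mm in scene, so I'll look closer from a better angle.

```bash
python3 - <<'E'
from h import *
Rm=Rtool(0,-4.6)
go([.50,.30,.17],Rm)
E
```

```text
step [-6.9, 35.3, -16.5] [11.2, 17.5, -7.4]
```

```bash
python3 - <<'E'
from h import *
go([.50,.295,.115],Rtool(25,-4.6))
E
```

```text
step [7.7, 18.9, 34.2] [9.3, -7.4, -9.7]
```

Emit:
servo_tool:
  steps:
    - [4,10,17,4,-4,-5]
    - [8,19,34,9,-7,-10]
    - [8,19,34,9,-7,-10]
    - [8,19,34,9,-7,-10]

```text
clock: 22.85
position: [0.4983, 0.2963, 0.1137]
ee_rot: [0.213, 0.034, 0.977, -0.006]
contact_force: [-0.5, 0.0, 0.3]
width: -0.0004
```

```bash
python3 - <<'E'
from look import *
stat(); s=telemetry.get_state()
im,d=cams.get_image('wrist'); save('w28',im); np.savez('pics/w28.npz',d=d,im=im)
C=cloud('wrist',d,s)
def pick(lo,hi): 
    return C[(d>0)&np.all((C>lo)&(C<hi),axis=-1)]
Q=pick([.605,.19,.02],[.65,.30,.09]); 
for k in range(3):
    w=np.polyfit(Q[:,1],Q[:,0],1);e=Q[:,0]-np.polyval(w,Q[:,1]);Q=Q[abs(e)<2*e.std()]
print('board',len(Q),w,e.std())
G=pick([.57,.35,.02],[.615,.40,.07]); G=G[abs(G[:,1]-(.419-.0808*G[:,0]))<.004]
print('cheek n',len(G)); v=None
if len(G)>50:
    b=np.median(G[:,1]+w[0]*G[:,0]); print('b',b)
else: b=.419
L=spotter.outline_of('red_jar','wrist');o=L[0]
P=C[(cv2.erode(o['region'].astype(np.uint8),np.ones((3,3)))>0)&(d>0)]
c,a,e=jarfit(P,[0,0,1.],[.606,.344,.035]);n=np.hypot(1,w[0])
print(o['rect'],c,a,e,'gapboard',((w[1]+w[0]*c[1]-c[0])/n*1e3-26),'gapcheek',((b-w[0]*c[0]-c[1])/n*1e3-26))
E
```

```text
t 22.85 p [0.4983 0.2963 0.1137] q [ 0.57  0.25  1.96 -0.44  0.62 -0.61] F [-0.5  0.   0.3] w -0.0004 tilt 24.5 ydir [0.069 0.998 0.002]
board 1042 [0.07889835 0.60457662] 0.0005115042444787095
cheek n 708
b 0.4180785687303211
[287.0, 209.8, 64.6, 66.9] [0.60551667 0.34330472 0.03222232] [ 0.00637959 -0.00776764  0.99994948] 0.0004630619520648513 gapboard 0.06512119586344056 gapcheek 0.9159438402537177
```

View pics/w28.png

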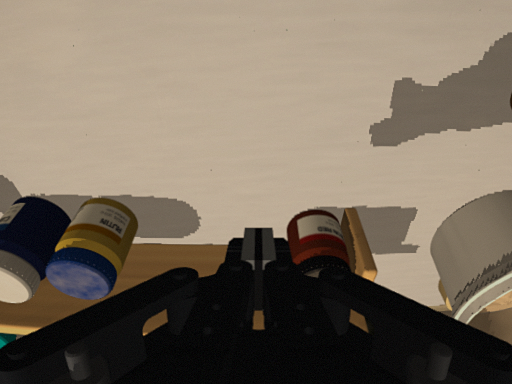

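Board gap 0.1 mm, cheek gap about 0.9 mm. That is within calibration error, but it could be a real small spring-back. There is plenty of time, so I'll push gently again and back off more slowly.

```bash
python3 - <<'E'
from h import *
Rm=Rpush(tilt=18,yaw=-10,roll=12)
go([.575,.278,.12],Rm)
E
```

```text
step [-72.5, -11.6, 27.4] [-8.9, 7.1, 9.7]
```

Emit:
servo_tool:
  steps:
    - [-24,-4,-5,-3,2,3]
    - [-48,-8,5,-6,5,6]
    - [-72,-12,27,-9,7,10]
    - [-72,-12,27,-9,7,10]
    - [-72,-12,27,-9,7,10]

```text
clock: 23.45
position: [0.575, 0.2753, 0.1205]
ee_rot: [0.155, 0.106, 0.978, 0.091]
contact_force: [-0.6, -0.5, -0.9]
width: 0.0001
```

```bash
python3 - <<'E'
from h import *
stat();Rm=Rpush(tilt=18,yaw=-10,roll=12)
go([.5955,.290,.036],Rm)
E
```

```text
t 23.45 p [0.575  0.2753 0.1205] q [ 0.32  0.29  1.85  0.06  0.64 -1.08] F [-0.6 -0.5 -0.9] w 0.0001 tilt 18.4 ydir [0.178 0.961 0.21 ]
step [8.4, -0.0, 87.7] [0.1, 0.2, -0.4]
```

Emit:
servo_tool:
  steps:
    - [4,-2,30,0,0,0]
    - [6,-2,60,0,0,0]
    - [8,-1,80,0,0,0]
    - [8,0,88,0,0,0]
    - [8,0,88,0,0,0]

```text
clock: 23.95
position: [0.5939, 0.2926, 0.0351]
ee_rot: [0.154, 0.103, 0.978, 0.091]
contact_force: [0.6, 0.3, -0.3]
width: 0.0001
```

Emit:
servo_tool:
  steps:
    - [1,6,1,0,0,0]
    - [2,12,2,0,0,0]
    - [2.3,15,2.5,0,0,0]
    - [2.3,15,2.5,0,0,0]

```text
clock: 24.35
position: [0.5966, 0.3079, 0.0373]
ee_rot: [0.156, 0.103, 0.978, 0.091]
contact_force: [-0.1, -1.3, 1.6]
width: -0.0
```

Emit:
servo_tool:
  steps:
    - [0.1,0.5,0.1,0,0,0]
    - [0.2,1,0.2,0,0,0]
    - [0.2,1,0.2,0,0,0]

```text
clock: 24.65
position: [0.5963, 0.3082, 0.0363]
ee_rot: [0.155, 0.104, 0.978, 0.091]
contact_force: [-1.3, -4.0, 2.5]
width: 0.0004
```

Emit:
servo_tool:
  steps:
    - [0.1,0.5,0.1,0,0,0]
    - [0.2,0.8,0.2,0,0,0]
    - [0.2,0.8,0.2,0,0,0]

```text
clock: 24.95
position: [0.5963, 0.3085, 0.0362]
ee_rot: [0.155, 0.104, 0.978, 0.091]
contact_force: [-1.1, -7.4, 6.8]
width: -0.0001
```

Emit:
servo_tool:
  steps:
    - [-0.1,-0.5,-0.1,0,0,0]
    - [-0.2,-1,-0.2,0,0,0]
    - [-0.3,-2,-0.3,0,0,0]
    - [-0.6,-4,-0.7,0,0,0]
    - [-1.5,-10,-1.7,0,0,0]
    - [-3,-20,-3.4,0,0,0]
    - [-3,-20,-3.4,0,0,0]

```text
clock: 25.65
position: [0.5939, 0.2877, 0.0354]
ee_rot: [0.155, 0.104, 0.978, 0.091]
contact_force: [0.5, -0.1, 0.2]
width: 0.0001
```

```bash
python3 chk.py 29
```

```text
t 25.65 p [0.5939 0.2877 0.0354] q [ 0.33  0.43  1.9   0.08  0.46 -1.1 ] F [ 0.5 -0.1  0.2] w 0.0001 tilt 18.3 ydir [0.176 0.962 0.21 ]
wrist [297.8, 161.2, 145.7, 135.3] 11967 c [0.6059 0.344  0.0339] a [ 0.01  -0.004  1.   ] e 0.0003 gap board -0.2 cheek -0.1
scene [174.4, 196.5, 24.8, 36.0] 324 c [0.6052 0.3461 0.0341] a [ 0.003 -0.052  0.999] e 0.0008 gap board 0.6 cheek -2.1
```

View pics/wrist29.png

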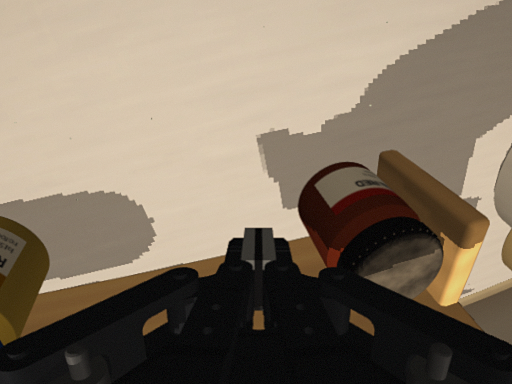

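Released: the jar is at (370,230) touching the cheek, with gaps −0.2 mm (board) and −0.1 mm (cheek) and no force. Retreating.

Emit:
servo_tool:
  steps:
    - [0,-3,-25,0,0,0]
    - [0,-3,-60,0,0,0]
    - [20,-3,-100,0,0,0]
    - [60,0,-140,0,0,0]
    - [90,0,-160,0,0,0]
    - [90,0,-160,0,0,0]

```text
clock: 26.45
position: [0.4547, 0.2867, 0.1614]
ee_rot: [0.155, 0.102, 0.978, 0.092]
contact_force: [0.2, 0.7, 0.0]
width: -0.0
```

```bash
python3 chk.py 30; python3 - <<'E'
from look import *
im,d=cams.get_image('scene');C=cloud('scene',d)
L=spotter.outline_of('yellow_jar','scene')
for o in L[:1]:
    P=C[(cv2.erode(o['region'].astype(np.uint8),np.ones((3,3)))>0)&(d>0)];P=P[(P[:,2]>.01)&(P[:,2]<.055)]
    r=least_squares(lambda p:np.hypot(P[:,0]-p[0],P[:,1]-p[1])-.0285,[.58,.145],loss='soft_l1',f_scale=.002);print(o['rect'],r.x)
z=np.load('pics/scene0.npz'); df=np.abs(im.astype(int)-z['im']).sum(2); print('blue/yellow crop diff',df[145:200,228:272].mean())
im,d=cams.get_image('side'); save('side30',cv2.resize(im[120:270,140:320],None,fx=4,fy=4))
E
```

```text
t 26.45 p [0.4547 0.2867 0.1614] q [ 0.43  0.11  1.98 -0.    0.69 -0.93] F [0.2 0.7 0. ] w -0.0 tilt 18.3 ydir [0.172 0.962 0.211]
wrist [280.0, 216.4, 60.4, 57.6] 1854 c [0.6056 0.3438 0.0338] a [ 0.001 -0.016  1.   ] e 0.0005 gap board 0.0 cheek 0.2
[229.9, 162.6, 26.6, 37.1] [0.57937016 0.14692485]
blue/yellow crop diff 47.92603305785124
```

View pics/scene30.png

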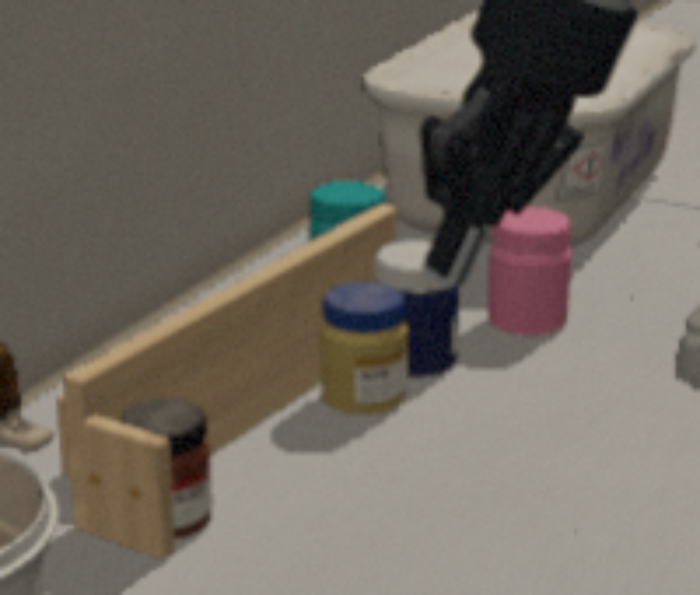

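View pics/side30.png

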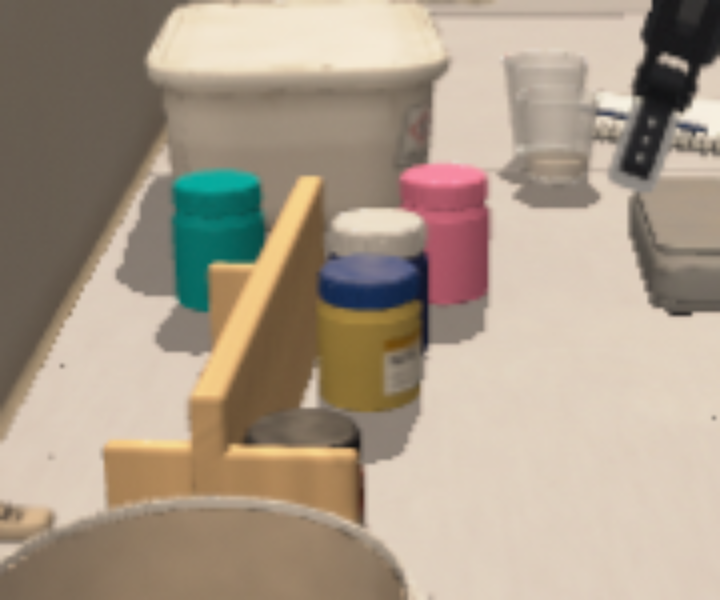

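The red jar stands in the corner against board and cheek, yellow and blue are unmoved, and the arm is clear. Handing in.

```bash
python3 -c "
from rig import sign_off
print(sign_off())"
```

```text
the job is handed in; nothing more can be done
None
```

The red-brown jar is standing in the corner against both the backboard and the end cheek, and I handed the job in at about 26.5 s. I picked it up and tilted it cap end up about 45°. I pressed the cap on the board and worked it upright until it stood on the bench. I then released it and slid it along the board into the corner with the closed fingertips.

**Last checks**
- **Corner:** in the final wrist view the jar is upright, 0.0 mm from the board and 0.2 mm from the cheek. When I pushed it home, the force along the board rose to 7–11 N and the tool stopped.
- **Other jars:** yellow fits to within about 1 mm of where it started. Blue, and the pink and turquoise look-alikes, look unmoved in the pictures, but I did not measure them.
- **Arm:** no force on the tool and clear of everything at sign-off.

**Problems and disagreements**
- **Pressing force:** working it upright took 6–10 N for most of the way and peaked at 12.7 N, measured only at the end of each move.
- **Finger wedge:** early in the slide the flare of the finger caught on the cap edge. The readings reached 14 N towards the board, 21 N along it and 18 N up. The end-of-move reading towards the board was under 15 N, but brief peaks in between would not show. I backed off and raised the fingertips, and the rest of the slide took 2–4 N.
- **Tilting the tool:** the last few degrees needed a small turn of the tool, which brought joint 4 to about −1.18, its limit. I turned it back at once.
- **Cheek gap:** after the first push two wrist views read 0.7 and 0.9 mm, so I pushed again. The scene camera put the jar about 2 mm beyond the cheek face, which is within its calibration error.

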